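Lock the hold-down strap with its hairpin spring clip

ROBOT

A 7-joint arm with a two-finger parallel gripper is mounted at the origin on a cart in front of the work surface, level with it; the furniture and walls round the work are solid. World frame = base frame: x ahead of the robot, y to its left, z up, the work surface at z = 0. Lengths are in m, angles in rad, forces in N, time in s.
With the tool pointing down it reaches from about 0.4 to 0.85 m from the base axis. Payload 4.5 kg.
Tool frame: the origin (TCP) lies midway between the tips of the shut fingers; the grasp point (between the pads) lies 19 mm behind it (r.hold_point_z is the distance from the TCP to the grasp point, in m); z points along the fingers, y is the direction in which the jaws open and shut (so a half turn about z gives the same grasp; the last joint's range is limited). The gripper opens to 88 mm and grips with 3 to 60 N. Pads are 18 mm wide; open, the fingers measure 123 mm over their backs; the gripper's body (75 mm by 187 mm) begins 45 mm behind the grasp point.
Start: joints at [1.331, 0.689, -0.195, 1.565, 0.157, 0.902, -0.215], TCP at [0.169, -0.602, 0.239] pointing down, gripper open.
Joint ranges: [-3.01, 3.01], [-0.46, 2.08], [-1.47, 1.51], [0.13, 2.56], [-1, 4.14], [0.04, 2.09], [-2.66, 2.66]. Speed limits (rad/s): [2.57, 2.57, 3.14, 3.14, 3.14, 3.14, 3.14].

INTERFACE

Orientations are given as a unit quaternion [x, y, z, w].
In Python, from plant import r gives the robot as it stands. The module is installed in compiled form; this text tells all that it offers.
- The arm moves only by the tool move_arm, never from a script. Its arguments are lists of equal length, an entry for each row: "turn": the turn, a rotation vector about the tool's x, y, z in units of 2 pi rad (1.0 is 2 pi rad), a list of three; "dp": the shift along the tool's x, y, z in units of 2.5 cm (1.0 is 2.5 cm), a list of three; "jaw": the closure, from -1 (fully open) to 1 (shut), so that 0 is half open. In form: {"turn": [[wx, wy, wz], ...], "dp": [[x, y, z], ...], "jaw": [jaw, ...]}. A call has 1 to 10 rows; each row shifts and turns the commanded pose from where the row before left it, along the tool's axes as they then stand; what a row does not reach is not made up. A row lasts 1/12 s, in which the tool goes at most 41.7 mm and 7.16 degrees, less where a joint would pass 70% of its speed; a pose out of reach is approached as far as the arm can. A call with a number of a shift or a turn outside -1 to 1 is refused whole. A call with a gripper value outside its range is refused whole. The fingers move at their own pace and stop on an object; "newtons" is the grip in N (left out, the last holds). Time passes only in rows, so rows that do not move let the fingers close. It gives the time, the measured TCP pose, the force and the opening at its end, in the units of the state.
- r.get_state(): the state, without advancing time (a new reading comes with each control period).
- r.snapshot(name): name is "scene" or "top" or "wrist"; returns a dict with "frame" (420x560x3 uint8, blue, green, red), "mtx" (3x3 intrinsics, pixels), "origin" and "orientation" of the camera in the world; the wrist camera has in their place "tool_from_camera" (4x4, takes a point from camera to tool coordinates, whose origin is the TCP and whose axes are the flange's). Camera axes: x right, y up, looking along -z (the intrinsics and any distortion apply to the point x, -y, -z); pixel columns grow to the right and rows downward; lengths in m; the calibration is good to about 2 mm. A picture is of the moment at which its call begins: read the wrist's pose just before it. There is no depth.
- r.finish_job(): hands the job in, once; it reports no verdict.
The state is a dict: "clock": time; "q": joint angles; "qd": joint speeds; "joint_torque": joint torques, N m; "tool_pos": TCP position; "eef_rot": TCP orientation; "contact_force": force on the tool from outside, world axes, zero at the start; "moment": the same for the moment, N m; "opening": opening from 0.0 (shut) to 1.0 (fully open).
Only numpy, scipy, OpenCV 4.12 (cv2) and the standard library are available. Lean on these libraries where they do the work, as an engineer would, in place of code of your own. Each camera call takes 0.05 s, during which the arm holds its last target.

TASK

Swing the jig's raised steel strap down flat over the stud, then take the hairpin spring clip from the bench and push it in over the strap, sideways onto the neck of the stud, until the stud snaps past the clip's narrow waist and on until you feel it come up against the clip's cross wire with a light push of 5 to 10 N. Stop there and do not ram it; then let go of the clip, and leave the screwdriver alone.

Things in the scene. Friction and masses are not known exactly. Their poses are not given: they have to be found in the camera images.
- jig: hold-down jig fixed to the bench: plywood base 200 x 74 x 12 mm, wooden batten across it (jig x -8 to 28 mm, 110 mm along y, top at 39 mm), steel hinge at the far end (axis along y at x = +55 mm, height 42 mm), upright steel stud near the robot end. Origin on the bench under the jig, z up, -x roughly to the robot, +x to the hinge.
- strap (a joint): hinge angle (rad) of the steel strap, 130 mm long from the hinge axis, 30 wide, 6 thick, with a 34 x 14 mm slot for the stud near its free end. 0 = flat on the batten, stud through the slot; positive = free end raised. Stays where it is left; about 0.12 Nm moves it. Pushing down from above between batten and slot (about jig x = -16 mm) shuts it.
- strap_end (a point): middle of the upper edge of the strap's free end, 130 mm from the hinge axis
- stud_mark (a point): middle of the stud's adjustment range, at jig x = -50 mm, y = 0, height 45 mm = top face of the lowered strap (which ends 25 mm on the robot side of it). The stud is clamped anywhere within 10 mm either way of this point along jig x (sideways it is true), so its real place must be felt or seen. It sits in a rubber bush that gives about 1 mm per 6 N.
- neck_mark (a point): nominal middle of the stud's neck, 5.5 mm above stud_mark and with the same 10 mm uncertainty along jig x. The neck is 9 mm in diameter, from 45 to 56 mm high, between the lowered strap and a mushroom head 17 mm in diameter with its top at 64 mm.
- clip: hairpin spring clip of 6 mm steel wire lying flat on the bench, 121 mm long: stiff closed bow 26 mm wide, straight-sided from 10 mm behind to 36 mm ahead of the origin (grip it across at the origin), and two springy legs. Origin on its underside in the bow; x points to the open mouth, z up. Push it flat along jig +x, x axis along jig x, underside 1 to 3 mm above the lowered strap.
- clip_waist (a point): middle of the waist between the legs, 64.5 mm ahead of the clip's origin: 15 mm long, 5.2 mm clear; it must spread over the 9 mm neck. The mouth ahead widens to 20 mm clear, ending at 98 mm. Pushing the waist over the neck takes up to about 4 N; then the clip is drawn in, and after about 5 mm the force rises past 4 N against a cross wire behind the seat: home. Over 14 N is ramming.
- clip_seat (a point): centre of the clip's seat, 52 mm ahead of the clip's origin at the middle of the wire (3 mm above the underside); lies on the stud's axis when the clip is home
- leg_left (a joint): spread of the clip's left leg in rad: 0 relaxed, 0.04 to 0.07 when the waist is on the neck, back near 0 once the clip has snapped home
- leg_right (a joint): spread of the clip's right leg in rad, likewise
- screwdriver: screwdriver 27 x 210 x 25 mm lying on the bench, to be left alone; origin under its middle
Mind the look-alikes: they are no part of the job. Leave any green look-alike of the clip alone.

How it is judged:
On the way, in this order (a step that is already met when the one before it is completed fails the run):
1. the strap is down flat over the stud (value of joint strap below 0.05 rad), for 0.2 s.
2. the clip is being forced on: its legs are spread by the neck of the stud, above the strap (value of joint each of leg_left, leg_right above 0.03 rad and horizontal distance between clip_seat and stud_mark below 0.035 m and height (world z) of clip_seat above 0.045 m), for 0.02 s.
3. the clip has snapped home on the stud and is pressed up against its cross wire (value of joint each of leg_left, leg_right below 0.025 rad and horizontal distance between clip_seat and stud_mark below 0.0125 m and height (world z) of clip_seat below 0.056 m and contact force between clip and jig above 4 N), for 0.1 s.
At the end, for the whole second after the job is handed in: The strap is down (within 0.05 rad), and the clip lies at rest on the stud's neck between strap and head, its seat on the stud (seat within 12.5 mm of stud_mark, which allows for the stud's 10 mm adjustment, and 44 to 56 mm high), legs closed again (each within 0.025 rad), within 0.25 rad of flat (value of joint strap below 0.05 rad and value of joint each of leg_left, leg_right below 0.025 rad and horizontal distance between clip_seat and stud_mark below 0.0125 m and height (world z) of clip_seat between 0.044 and 0.056 m and angle between clip's own z axis and vertical below 0.25 rad and linear speed of clip below 0.02 m/s); the robot touches nothing.
It fails at once if the clip is rammed: more than 14 N between the clip and the jig with its strap and stud (contact force between clip and jig above 14 N).
It fails at once if the screwdriver is shoved more than 30 mm (distance of screwdriver from where it was at the start of the episode above 0.03 m).
It also fails if it takes over 64 s, if anything falls off the work surface, if the arm or the gripper's body presses on something with over 40 N, if the wrist force passes 120 N, or if a joint passes its speed limit or range.

## Working session

There is one attempt and no reset: what is moved stays moved. The work goes in short steps, Python scripts to look and compute and a tool call to move; the robot and the scene stay as the last step left them, time stands still between calls to the robot, and variables do not carry over. Pictures are saved under pics/ and viewed, and the job is handed in when it is done.

Besides the shell and the picture viewer there is one more tool, called after "Call:" as a command line: name --argument value ..., lists and objects as JSON in quotes. move_arm: Moves the arm, as the interface text tells. Shifts and turns lie within -1 to 1; 1 stands for 2.5 cm of shift or 2 pi rad of turn. Its arguments: {"type":"object","properties":{"turn":{"type":"array","items":{"type":"array","items":{"type":"number","minimum":-1,"maximum":1}}},"dp":{"type":"array","items":{"type":"array","items":{"type":"number","minimum":-1,"maximum":1}}},"jaw":{"type":"array","items":{"type":"number"}},"newtons":{"type":"number"}},"required":["turn","dp","jaw"]}

```bash
mkdir -p pics; cat > h.py <<'E'
import numpy as np, cv2
from scipy.spatial.transform import Rotation as R
from plant import r
def snap(n,f):
    s=r.get_state(); d=r.snapshot(n); cv2.imwrite('pics/'+f+'.png',d['frame'])
    if 'origin' in d: 
        o=np.array(d['origin']); q=np.array(d['orientation']); M=R.from_quat(q).as_matrix() if q.size==4 else q.reshape(3,3)
    else:
        T=np.array(d['tool_from_camera']); Rt=R.from_quat(s['eef_rot']).as_matrix()
        M=Rt@T[:3,:3]; o=Rt@T[:3,3]+np.array(s['tool_pos'])
    np.savez('pics/'+f+'.npz',K=np.array(d['mtx']),o=o,M=M)
    print({k:v for k,v in d.items() if k!='frame'})
    return d
def px2w(f,u,v,z):
    c=np.load('pics/'+f+'.npz');K,o,M=c['K'],c['o'],c['M']
    a=np.linalg.inv(K)@[u,v,1]; d=M@[a[0],-a[1],-a[2]]
    return o+d*(z-o[2])/d[2]
def w2px(f,p):
    c=np.load('pics/'+f+'.npz');K,o,M=c['K'],c['o'],c['M']
    a=M.T@(np.array(p)-o); a=K@[a[0],-a[1],-a[2]]; return a[:2]/a[2]
def st():
    s=r.get_state()
    for k in ('clock','q','tool_pos','eef_rot','contact_force','moment','opening'): print(k,np.round(s[k],4))
E
python3 - <<'E'
from h import *
st()
for n in('scene','top','wrist'): snap(n,n+'0')
E
```

```text
clock 0.0
q [ 1.3308  0.69   -0.1945  1.5664  0.1573  0.9025 -0.2151]
tool_pos [ 0.1687 -0.6011  0.2379]
eef_rot [ 9.906e-01  1.365e-01 -2.000e-04 -9.000e-04]
contact_force [-0.4113 -0.0834 -0.112 ]
moment [0.0008 0.0084 0.0546]
opening 1.0017
{'mtx': array([[525.4898675 ,   0.        , 274.28655134],
       [  0.        , 525.4898675 , 212.70858129],
       [  0.        ,   0.        ,   1.        ]]), 'origin': array([-0.11665626,  0.68830222,  0.67524079]), 'orientation': array([-0.17242857,  0.47238252,  0.80525193, -0.31415359])}
{'mtx': array([[406.44656749,   0.        , 277.42999137],
       [  0.        , 406.44656749, 209.8681303 ],
       [  0.        ,   0.        ,   1.        ]]), 'origin': array([ 0.44862255, -0.10286122,  1.00259538]), 'orientation': array([-0.06370057,  0.04566179,  0.70638491, -0.70347538])}
{'mtx': array([[300.66260943,   0.        , 275.06378022],
       [  0.        , 300.66260943, 206.62526183],
       [  0.        ,   0.        ,   1.        ]]), 'tool_from_camera': array([[-2.36621069e-05,  9.61680873e-01,  2.74171293e-01,
         7.04478017e-02],
       [ 9.99999977e-01,  8.13535355e-05, -1.99050863e-04,
        -1.17284868e-04],
       [-2.13728212e-04,  2.74171282e-01, -9.61680853e-01,
        -1.47580455e-01],
       [ 0.00000000e+00,  0.00000000e+00,  0.00000000e+00,
         1.00000000e+00]])}
```

View pics/scene0.png

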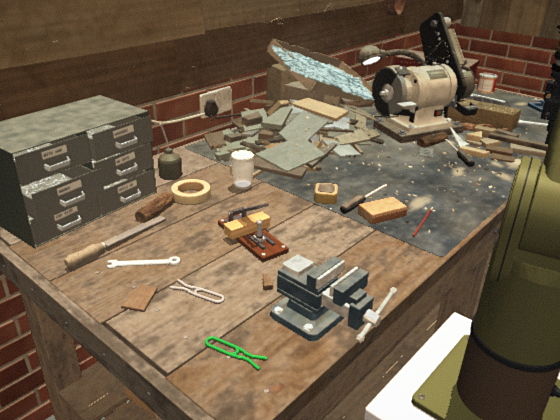

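View pics/top0.png

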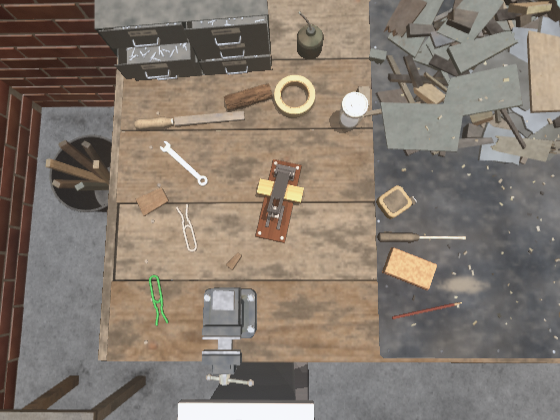

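View pics/wrist0.png

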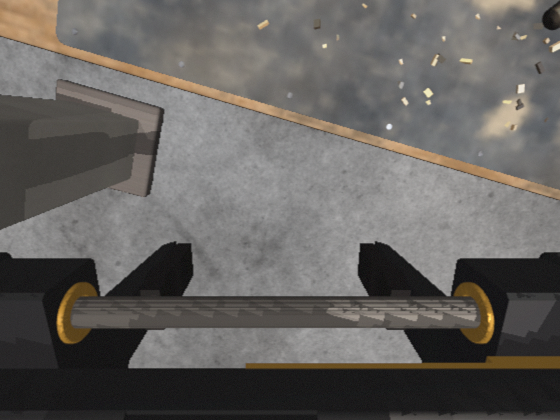

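```bash
python3 - <<'E'
from h import *
f=cv2.imread('pics/top0.png')
a=cv2.resize(f[150:260,240:320],None,fx=5,fy=5,interpolation=cv2.INTER_CUBIC)
b=cv2.resize(f[190:260,160:220],None,fx=6,fy=6,interpolation=cv2.INTER_CUBIC)
cv2.imwrite('pics/a.png',a);cv2.imwrite('pics/b.png',b)
s=cv2.imread('pics/scene0.png')
cv2.imwrite('pics/c.png',cv2.resize(s[190:310,160:300],None,fx=5,fy=5,interpolation=cv2.INTER_CUBIC))
for u,v in[(264,238),(290,162),(188,248),(180,207),(380,237),(225,320)]: print(u,v,px2w('top0',u,v,0))
E
```

```text
264 238 [ 0.53498139 -0.04399809  0.        ]
290 162 [ 0.7281452 -0.1095955  0.       ]
188 248 [0.51101312 0.14427838 0.        ]
180 207 [0.6139953  0.16781921 0.        ]
380 237 [ 0.53620192 -0.32918506  0.        ]
225 320 [0.33801502 0.04927639 0.        ]
```

View pics/a.png

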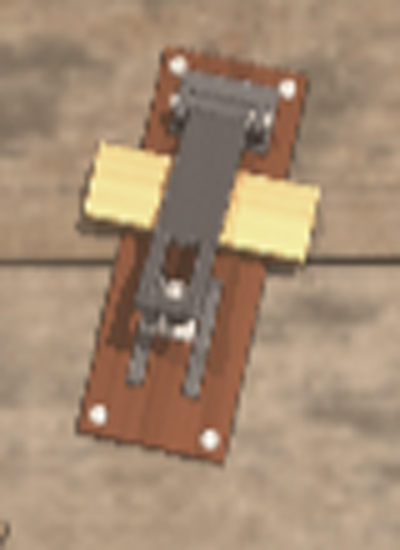

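View pics/b.png

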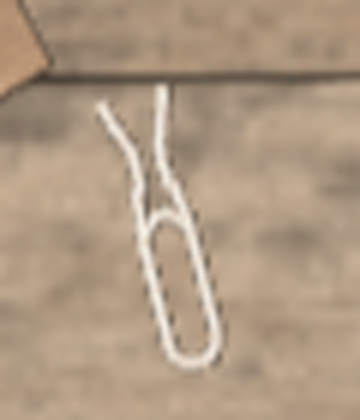

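View pics/c.png

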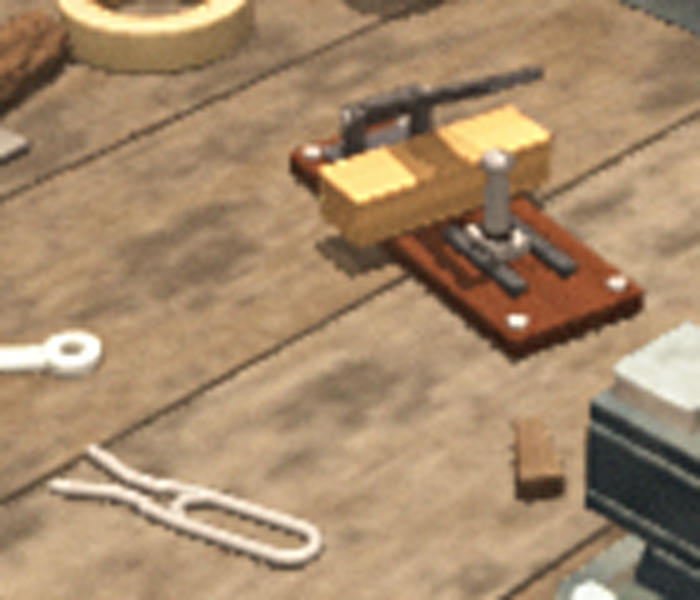

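```bash
python3 - <<'E'
from h import *
P=[]
for x,y in[(163,47),(308,72),(223,463),(77,432)]:
    P.append(px2w('top0',(x+.5)/5-.5+240,(y+.5)/5-.5+150,0.012)[:2])
P=np.array(P);print(P,np.linalg.norm(P-np.roll(P,-1,0),axis=1));c=P.mean(0)
d=(P[0]+P[1]-P[2]-P[3]);yaw=np.arctan2(d[1],d[0]);print('jig',c,yaw)
ex=np.array([np.cos(yaw),np.sin(yaw)]);print('stud',c-ex*.05,'hinge',c+ex*.055,'press',c-ex*.016)
Q=[px2w('top0',(x+.5)/6-.5+160,(y+.5)/6-.5+190,z)[:2] for x,y,z in[(131,93,.003),(192,369,.003)]]
v=Q[0]-Q[1];print('clip',Q,np.linalg.norm(v),'yaw',np.arctan2(v[1],v[0]),'origin',Q[1]+v/np.linalg.norm(v)*.023)
s=r.get_state();print(R.from_quat(s['eef_rot']).as_matrix().round(3))
# strap angle from top: free end 130 from hinge axis
for x,y in [(137,300),(208,312)]:
  for z in(.06,.08,.1): print(px2w('top0',(x+.5)/5-.5+240,(y+.5)/5-.5+150,z),np.linalg.norm((px2w('top0',(x+.5)/5-.5+240,(y+.5)/5-.5+150,z)[:2]-c-ex*.055)@ex))
E
```

```text
[[ 0.73300351 -0.06477916]
 [ 0.71936692 -0.13755309]
 [ 0.5234883  -0.09400276]
 [ 0.53894288 -0.02264364]] [0.07404055 0.20066156 0.07301347 0.1985823 ]
jig [ 0.6287004  -0.07974466] -0.21630377001243054
stud [ 0.57986553 -0.06901361] hinge [ 0.68241876 -0.09154882] press [ 0.61307324 -0.07631073]
clip [array([0.61835338, 0.16360085]), array([0.50321262, 0.13441205])] 0.11878291875489266 yaw 0.24827515622979326 origin [0.52550738 0.14006389]
[[ 0.963  0.27  -0.   ]
 [ 0.27  -0.963  0.001]
 [-0.    -0.001 -1.   ]]
[ 0.59660343 -0.05437986  0.06      ] 0.09179284781353463
[ 0.59346357 -0.05540854  0.08      ] 0.09463876518308056
[ 0.59032371 -0.05643722  0.1       ] 0.09748468255262649
[ 0.5906999  -0.08772898  0.06      ] 0.09040139009876344
[ 0.5876853  -0.08805005  0.08      ] 0.09327683143463092
[ 0.5846707  -0.08837113  0.1       ] 0.0961522727704982
```

Call:
move_arm --turn '[[0,0,0],[0,0,0],[0,0,0],[0,0,0],[0,0,0],[0,0,0],[0,0,0],[0,0,0],[0,0,0],[0,0,0]]' --dp '[[1,-0.7,0],[1,-0.7,0],[1,-0.7,0],[1,-0.7,0],[1,-0.7,0],[1,-0.7,0],[1,-0.7,0],[1,-0.7,0],[1,-0.7,0],[1,-0.7,0]]' --jaw '[1,1,1,1,1,1,1,1,1,1]' --newtons 10

```text
clock: 0.98
tool_pos: [0.363, -0.3643, 0.2386]
eef_rot: [0.991, 0.136, -0.0, -0.0]
contact_force: [0.4, -0.5, 0.2]
opening: 0.266
```

Call:
move_arm --turn '[[0,0,0],[0,0,0],[0,0,0],[0,0,0],[0,0,0],[0,0,0],[0,0,0],[0,0,0],[0,0,0],[0,0,0]]' --dp '[[1,-0.7,0],[1,-0.7,0],[1,-0.7,0],[1,-0.7,0],[1,-0.7,0],[1,-0.7,0],[1,-0.7,0],[1,-0.7,0],[1,-0.7,0],[0,0,0]]' --jaw '[1,1,1,1,1,1,1,1,1,1]'

```text
clock: 1.82
tool_pos: [0.5409, -0.1457, 0.2387]
eef_rot: [0.99, 0.141, 0.002, -0.002]
contact_force: [0.9, 0.9, 1.0]
opening: 0.004
```

Call:
move_arm --turn '[[0,0,0.0195],[0,0,0.0195],[0,0,0.0195],[0,0,0.0195],[0,0,0],[0,0,0]]' --dp '[[0,0,0],[0,0,0],[0,0,0],[0,0,0],[0,0,0],[0,0,0]]' --jaw '[1,1,1,1,1,1]'

```text
clock: 2.32
tool_pos: [0.5362, -0.1531, 0.2386]
eef_rot: [0.994, -0.106, -0.0, 0.0]
contact_force: [-0.0, 0.4, -0.1]
opening: 0.005
```

```bash
python3 - <<'E'
from h import *
st();snap('wrist','w1')
E
```

```text
clock 2.3167
q [ 0.1877  0.597   0.0124  1.7783 -0.0095  0.7668 -1.5787]
tool_pos [ 0.5362 -0.1531  0.2386]
eef_rot [ 9.943e-01 -1.062e-01 -2.000e-04  2.000e-04]
contact_force [-0.0299  0.4213 -0.1449]
moment [ 0.0192 -0.0108  0.0006]
opening 0.0054
{'mtx': array([[300.66260943,   0.        , 275.06378022],
       [  0.        , 300.66260943, 206.62526183],
       [  0.        ,   0.        ,   1.        ]]), 'tool_from_camera': array([[-2.49231077e-05,  9.61685141e-01,  2.74156321e-01,
         7.04218196e-02],
       [ 9.99999988e-01, -1.73892655e-05,  1.51906422e-04,
         1.30941250e-05],
       [ 1.50853526e-04,  2.74156321e-01, -9.61685130e-01,
        -1.47580572e-01],
       [ 0.00000000e+00,  0.00000000e+00,  0.00000000e+00,
         1.00000000e+00]])}
```

View pics/w1.png

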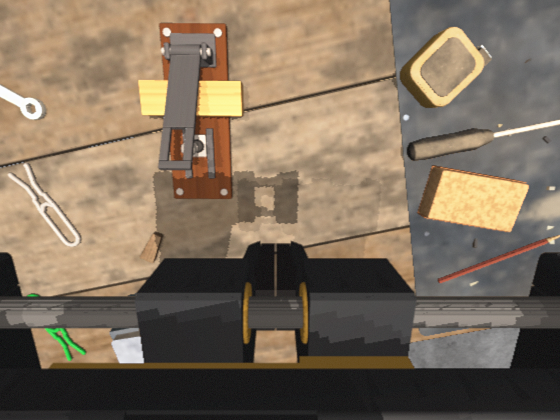

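```bash
python3 - <<'E'
from h import *
f=cv2.imread('pics/w1.png')
cv2.imwrite('pics/d.png',cv2.resize(f[10:210,130:250],None,fx=3,fy=3,interpolation=cv2.INTER_CUBIC)[:600])
P=np.array([px2w('w1',u,v,.012)[:2] for u,v in[(163,23),(228,25),(231,198),(174,198)]])
print(P,np.linalg.norm(P-np.roll(P,-1,0),axis=1),P.mean(0));d=(P[0]+P[1]-P[2]-P[3]);print(np.arctan2(d[1],d[0]))
for z in (.06,.064):print(px2w('w1',196,147,z))
cl=[px2w('w1',u,v,.003) for u,v in [(12,177),(27,166),(74,243)]];print(cl)
E
```

```text
[[ 0.73242577 -0.06922767]
 [ 0.71541839 -0.13873028]
 [ 0.52389449 -0.09263902]
 [ 0.53934386 -0.02114008]] [0.07155322 0.19699189 0.07314904 0.19898   ] [ 0.62777063 -0.08043426]
-0.240145651439191
[ 0.59662137 -0.07985027  0.06      ]
[ 0.59672583 -0.08093084  0.064     ]
[array([0.60858481, 0.17800016, 0.003     ]), array([0.61769832, 0.15297278, 0.003     ]), array([0.50571977, 0.13570802, 0.003     ])]
```

View pics/d.png

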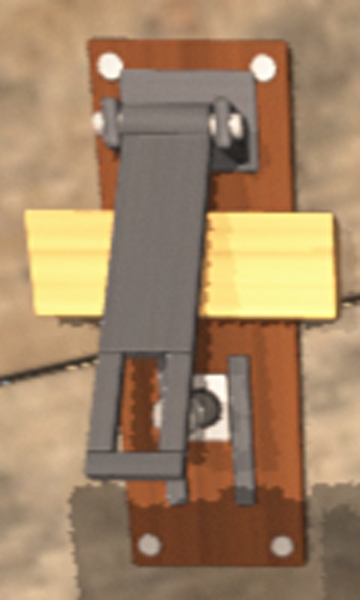

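Call:
move_arm --turn '[[0,0,0],[0,0,0],[0,0,0],[0,0,0],[0,0,0],[0,0,0],[0,0,0],[0,0,0],[0,0,0],[0,0,0]]' --dp '[[0.7,-0.9,0],[0.7,-0.9,0],[0.7,-0.9,0],[0.7,-0.9,0],[0,0,1],[0,0,1],[0,0,1],[0,0,1],[0,0,1],[0,0,0]]' --jaw '[1,1,1,1,1,1,1,1,1,1]'

```text
clock: 3.2
tool_pos: [0.6204, -0.0798, 0.1089]
eef_rot: [0.994, -0.107, -0.005, -0.0]
contact_force: [-0.9, 0.6, -0.7]
opening: 0.004
```

Call:
move_arm --turn '[[0,0,0],[0,0,0],[0,0,0],[0,0,0],[0,0,0],[0,0,0],[0,0,0],[0,0,0]]' --dp '[[0,0,0.4],[0,0,0.4],[0,0,0.4],[-0.1,0,0.3],[-0.1,0,0.3],[-0.1,0,0.2],[-0.1,0,0.2],[0,0,0]]' --jaw '[1,1,1,1,1,1,1,1]'

```text
clock: 3.87
tool_pos: [0.6134, -0.0779, 0.0579]
eef_rot: [0.994, -0.108, -0.001, 0.0]
contact_force: [0.2, 0.1, 0.4]
opening: 0.006
```

Call:
move_arm --turn '[[0,0,0],[0,0,0],[0,0,0],[0,0,0],[0,0,0],[0,0,0]]' --dp '[[0,0,0.15],[0,0,0.15],[0,0,0.1],[0,0,0.08],[0,0,0.08],[0,0,0]]' --jaw '[1,1,1,1,1,1]'

```text
clock: 4.37
tool_pos: [0.6141, -0.0781, 0.0454]
eef_rot: [0.994, -0.108, -0.0, -0.0]
contact_force: [-3.4, 1.4, 6.5]
opening: 0.003
```

```bash
python3 - <<'E'
from h import *
st();snap('scene','s2')
s=cv2.imread('pics/s2.png')
cv2.imwrite('pics/c2.png',cv2.resize(s[170:310,180:320],None,fx=4,fy=4,interpolation=cv2.INTER_CUBIC))
E
```

```text
clock 4.3667
q [ 0.0456  0.946   0.0117  1.7116 -0.0205  0.4845 -1.7165]
tool_pos [ 0.6141 -0.0781  0.0454]
eef_rot [ 9.942e-01 -1.079e-01 -2.000e-04 -0.000e+00]
contact_force [-3.3582  1.4458  6.5023]
moment [0.1684 0.5385 0.0081]
opening 0.0029
{'mtx': array([[525.4898675 ,   0.        , 274.28655134],
       [  0.        , 525.4898675 , 212.70858129],
       [  0.        ,   0.        ,   1.        ]]), 'origin': array([-0.11665626,  0.68830222,  0.67524079]), 'orientation': array([-0.17242857,  0.47238252,  0.80525193, -0.31415359])}
```

View pics/c2.png

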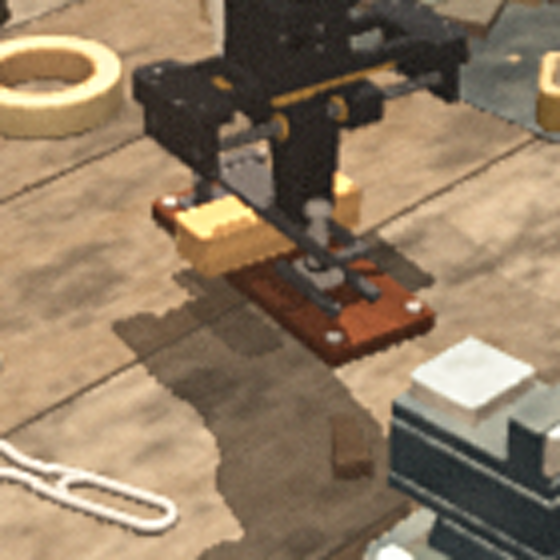

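Call:
move_arm --turn '[[0,0,0],[0,0,0],[0,0,0],[0,0,0],[0,0,0],[0,0,0],[0,0,0],[0,0,0],[0,0,0]]' --dp '[[0,0,-0.5],[0,0,-1],[0,0,-1],[-0.8,0,-1],[-1,0,-1],[-1,0,-1],[-0.8,0,0],[-0.4,0,0],[0,0,0]]' --jaw '[1,1,1,1,1,1,1,1,1]'

```text
clock: 5.17
tool_pos: [0.5147, -0.0563, 0.1834]
eef_rot: [0.994, -0.108, -0.0, -0.0]
contact_force: [-0.3, 0.2, 1.2]
opening: 0.007
```

```bash
python3 - <<'E'
from h import *
st();snap('wrist','w3')
f=cv2.imread('pics/w3.png')
cv2.imwrite('pics/w3b.png',cv2.resize(f[:300,180:440],None,fx=2,fy=2,interpolation=cv2.INTER_CUBIC))
c=np.array([.628,-.080]);
for y in(-.216,-.225,-.24):
  for jx in(-.06,-.05,-.04):
    print(y,jx,[w2px('w3',[*(c+jx*np.array([np.cos(y),np.sin(y)])),z]).round(1) for z in(.045,.064)])
E
```

```text
clock 5.1667
q [ 0.0071  0.6322  0.0207  1.9504 -0.0232  0.56   -1.7431]
tool_pos [ 0.5147 -0.0563  0.1834]
eef_rot [ 9.942e-01 -1.077e-01 -3.000e-04 -0.000e+00]
contact_force [-0.2646  0.1658  1.1914]
moment [ 0.0238  0.0538 -0.0634]
opening 0.0068
{'mtx': array([[300.66260943,   0.        , 275.06378022],
       [  0.        , 300.66260943, 206.62526183],
       [  0.        ,   0.        ,   1.        ]]), 'tool_from_camera': array([[-2.45981018e-05,  9.61685016e-01,  2.74156762e-01,
         7.04215508e-02],
       [ 9.99999988e-01, -1.83306294e-05,  1.54022804e-04,
         1.33059697e-05],
       [ 1.53146888e-04,  2.74156762e-01, -9.61685004e-01,
        -1.47580547e-01],
       [ 0.00000000e+00,  0.00000000e+00,  0.00000000e+00,
         1.00000000e+00]])}
-0.216 -0.06 [array([273.9, 137.2]), array([273.8, 138.4])]
-0.216 -0.05 [array([273.9, 126.1]), array([273.8, 126.4])]
-0.216 -0.04 [array([273.9, 114.7]), array([273.8, 114.3])]
-0.225 -0.06 [array([273.3, 137.2]), array([273.2, 138.4])]
-0.225 -0.05 [array([273.4, 126.1]), array([273.3, 126.4])]
-0.225 -0.04 [array([273.5, 114.7]), array([273.4, 114.2])]
-0.24 -0.06 [array([272.3, 137.2]), array([272.1, 138.4])]
-0.24 -0.05 [array([272.6, 126. ]), array([272.4, 126.4])]
-0.24 -0.04 [array([272.8, 114.7]), array([272.6, 114.2])]
```

View pics/w3.png

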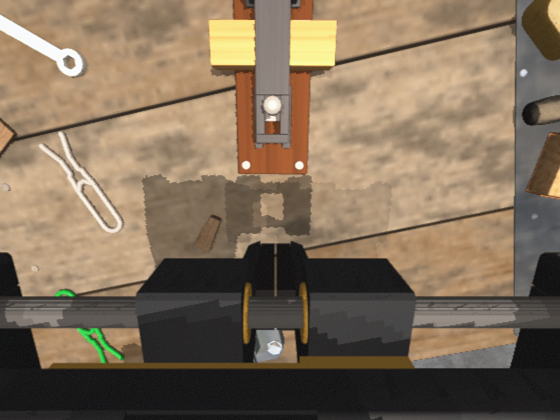

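View pics/w3b.png

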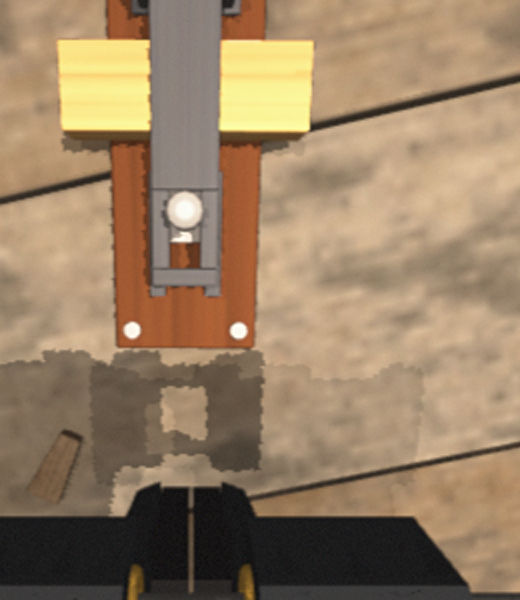

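```bash
python3 - <<'E'
from h import *
c=np.array([.628,-.080]);y=-.22;e=np.array([np.cos(y),np.sin(y)])
for n,jx,z in[('base end',-.1,.012),('strap end top',-.075,.045),('batten near top',-.008,.039),('batten far',.028,.039),('slot near',-.067,.045),('slot far',-.033,.045)]:
  print(n,w2px('w3',[*(c+jx*e),z]).round(1))
f=cv2.imread('pics/w3.png')
cv2.imwrite('pics/w3c.png',cv2.resize(f[10:180,230:320],None,fx=5,fy=5,interpolation=cv2.INTER_CUBIC)[250:])
E
```

```text
base end [273.7 173.9]
strap end top [273.6 153.5]
batten near top [273.8  77.6]
batten far [274.   32.8]
slot near [273.6 144.9]
slot far [273.7 106.6]
```

View pics/w3c.png

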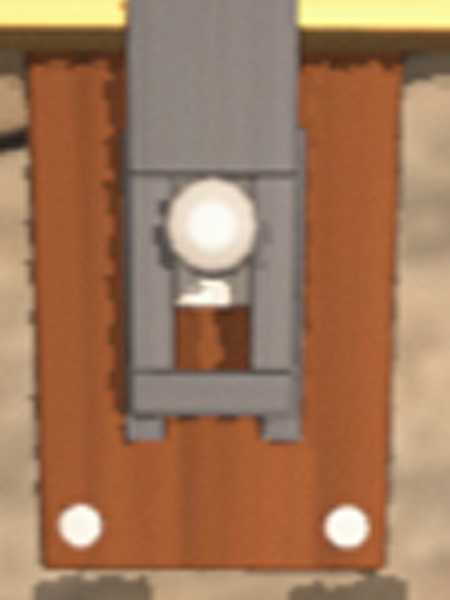

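```bash
python3 - <<'E'
from h import *
print('stud',px2w('w3',272.3,105.1,.064),px2w('w3',272.3,105.1,.05))
f=cv2.imread('pics/w3.png')
cv2.imwrite('pics/w3d.png',cv2.resize(f[120:240,20:140],None,fx=5,fy=5,interpolation=cv2.INTER_CUBIC))
E
```

```text
stud [ 0.59639186 -0.07179621  0.064     ] [ 0.59706512 -0.07181698  0.05      ]
```

View pics/w3d.png

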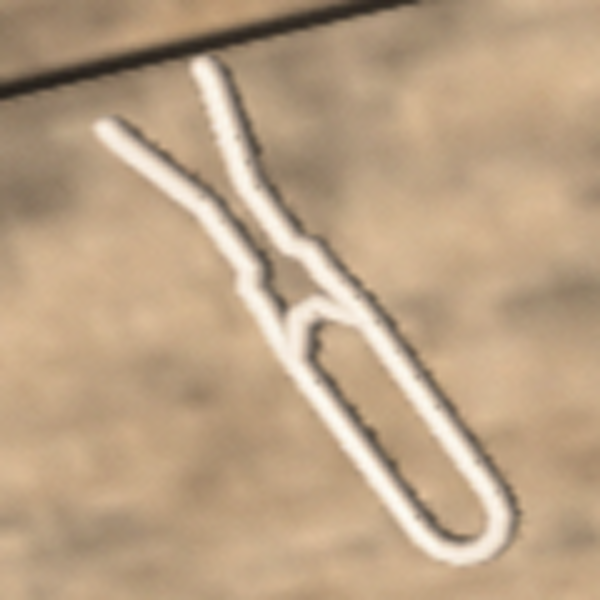

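```bash
python3 - <<'E'
from h import *
W=lambda x,y:px2w('w3',20+x/5-.4,120+y/5-.4,.003)[:2]
a=W(149,91);b=W(482,556);v=a-b;L=np.linalg.norm(v);print(a,b,L,np.arctan2(v[1],v[0]),'org',b+v/L*.023)
l0,l1=W(293,358),W(410,520); r0,r1=W(362,310),W(497,490)
for p,q in((l0,l1),(r0,r1)): d=p-q;print(np.arctan2(d[1],d[0]))
print('mid',(l0+r0)/2,(l1+r1)/2,np.linalg.norm(l1-r1))
d=(l0+r0-l1-r1);print(np.arctan2(d[1],d[0]))
s=r.get_state();M=R.from_quat(s['eef_rot']).as_matrix();print(M)
for yaw in(.25,): 
  t=np.array([.5262,.1405]);dw=np.array([*t,0])-np.array([*s['tool_pos'][:2],0]);print(dw,M.T@dw/.025)
E
```

```text
[0.61791016 0.16713346] [0.50302565 0.13539744] 0.11918735914159759 0.2695212953670944 org [0.52519532 0.14152165]
0.26741974457068746
0.3030263687611047
mid [0.56013011 0.15030393] [0.516232   0.13738552] 0.022322385108061223
0.2862024300609406
[[ 9.76756180e-01 -2.14350748e-01  1.05934494e-03]
 [-2.14350720e-01 -9.76756750e-01 -1.41216953e-04]
 [ 1.06499228e-03 -8.91368197e-05 -9.99999429e-01]]
[0.0096877 0.1971432 0.       ] [-1.31181043e+00 -7.78550062e+00 -7.03093626e-04]
```

Call:
move_arm --turn '[[0,0,0],[0,0,0],[0,0,0],[0,0,0],[0,0,0],[0,0,0],[0,0,0],[0,0,0],[0,0,0],[0,0,0]]' --dp '[[-0.16,-0.98,0],[-0.16,-0.98,0],[-0.16,-0.98,0],[-0.16,-0.98,0],[-0.16,-0.98,0],[-0.16,-0.98,0],[-0.16,-0.98,0],[-0.16,-0.92,0],[0,0,0],[0,0,0]]' --jaw '[-0.15,-0.15,-0.15,-0.15,-0.15,-0.15,-0.15,-0.15,-0.15,-0.15]'

```text
clock: 6.05
tool_pos: [0.5282, 0.1419, 0.182]
eef_rot: [0.994, -0.106, 0.001, -0.0]
contact_force: [-0.4, -0.6, 0.1]
opening: 0.575
```

Call:
move_arm --turn '[[0,0,-0.0192],[0,0,-0.0192],[0,0,-0.0192],[0,0,-0.0192],[0,0,0],[0,0,0]]' --dp '[[0,0,0],[0,0,0],[0,0,0.8],[0,0,0.8],[0,0,0],[0,0,0]]' --jaw '[-0.15,-0.15,-0.15,-0.15,-0.15,-0.15]'

```text
clock: 6.55
tool_pos: [0.5272, 0.1382, 0.1416]
eef_rot: [0.992, 0.13, -0.001, 0.001]
contact_force: [0.4, 0.1, 0.7]
opening: 0.572
```

```bash
python3 - <<'E'
from h import *
st();snap('wrist','w4')
s=r.get_state();print(R.from_quat(s['eef_rot']).as_matrix().round(3))
E
```

```text
clock 6.55
q [-0.3046  0.726  -0.0613  1.8994  0.0832  0.5209 -1.733 ]
tool_pos [0.5272 0.1382 0.1416]
eef_rot [ 9.915e-01  1.299e-01 -1.000e-03  6.000e-04]
contact_force [0.3578 0.0516 0.7267]
moment [ 0.003   0.0181 -0.0198]
opening 0.572
{'mtx': array([[300.66260943,   0.        , 275.06378022],
       [  0.        , 300.66260943, 206.62526183],
       [  0.        ,   0.        ,   1.        ]]), 'tool_from_camera': array([[-2.58611809e-05,  9.61681617e-01,  2.74168683e-01,
         7.04430814e-02],
       [ 9.99999979e-01,  8.08021672e-05, -1.89098105e-04,
        -1.09933578e-04],
       [-2.04005595e-04,  2.74168672e-01, -9.61681599e-01,
        -1.47580304e-01],
       [ 0.00000000e+00,  0.00000000e+00,  0.00000000e+00,
         1.00000000e+00]])}
[[ 0.966  0.258  0.   ]
 [ 0.258 -0.966 -0.001]
 [-0.     0.001 -1.   ]]
```

View pics/w4.png

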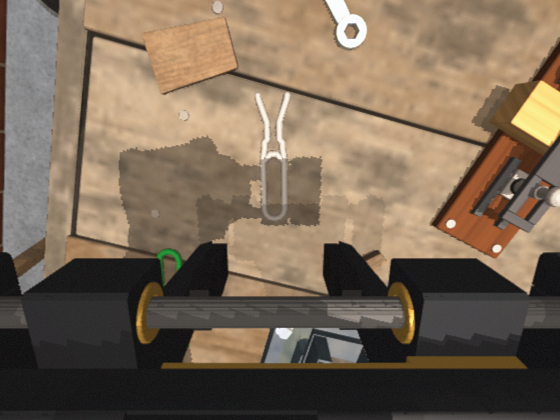

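```bash
python3 - <<'E'
from h import *
a=px2w('w4',272.8,93,.003)[:2];b=px2w('w4',274.3,222,.003)[:2];v=a-b;L=np.linalg.norm(v);yaw=np.arctan2(v[1],v[0]);o=b+v/L*.0235;print(a,b,L,yaw,o)
s=r.get_state();M=R.from_quat(s['eef_rot']).as_matrix();print(M.T@(np.array([*o,.0])-s['tool_pos'])/.025)
f=cv2.imread('pics/w4.png')
cv2.imwrite('pics/w4b.png',cv2.resize(f[85:230,225:325],None,fx=4,fy=4,interpolation=cv2.INTER_CUBIC))
E
```

```text
[0.61759443 0.16434891] [0.50038537 0.13180206] 0.12164399467550872 0.2708578983956836 [0.5230286  0.13808968]
[-0.19013882 -0.02720859  5.69814059]
```

View pics/w4b.png

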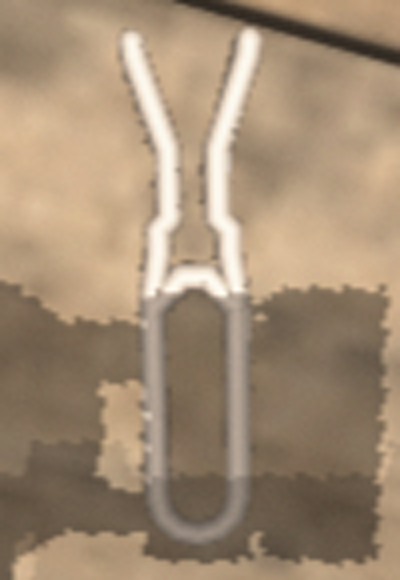

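Call:
move_arm --turn '[[0,0,-0.0016],[0,0,0],[0,0,0],[0,0,0],[0,0,0],[0,0,0],[0,0,0],[0,0,0]]' --dp '[[-0.15,-0.03,0],[0,0,1],[0,0,1],[0,0,1],[0,0,1],[0,0,0.8],[0,0,0.4],[0,0,0]]' --jaw '[-0.15,-0.15,-0.15,-0.15,-0.15,-0.15,-0.15,-0.15]'

```text
clock: 7.27
tool_pos: [0.5226, 0.1396, 0.0112]
eef_rot: [0.991, 0.137, -0.001, 0.0]
contact_force: [-0.1, 0.1, 0.6]
opening: 0.574
```

```bash
python3 - <<'E'
from h import *
st();snap('wrist','w5')
E
```

```text
clock 7.2667
q [-0.3278  0.9534 -0.0317  1.9522  0.1109  0.2398 -1.7489]
tool_pos [0.5226 0.1396 0.0112]
eef_rot [ 9.905e-01  1.375e-01 -1.000e-03  5.000e-04]
contact_force [-0.1274  0.1033  0.5902]
moment [-0.0139  0.0043  0.0016]
opening 0.5744
{'mtx': array([[300.66260943,   0.        , 275.06378022],
       [  0.        , 300.66260943, 206.62526183],
       [  0.        ,   0.        ,   1.        ]]), 'tool_from_camera': array([[-2.57328168e-05,  9.61680743e-01,  2.74171750e-01,
         7.04449061e-02],
       [ 9.99999977e-01,  8.37203590e-05, -1.99799727e-04,
        -1.13990652e-04],
       [-2.15097307e-04,  2.74171738e-01, -9.61680722e-01,
        -1.47580300e-01],
       [ 0.00000000e+00,  0.00000000e+00,  0.00000000e+00,
         1.00000000e+00]])}
```

View pics/w5.png

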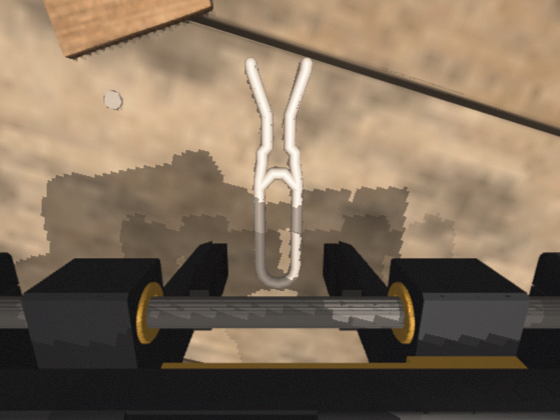

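```bash
python3 - <<'E'
from h import *
s=r.get_state();M=R.from_quat(s['eef_rot']).as_matrix()
for n,u,v in(('tips',278.7,58.5),('bow',277.5,287.5)):
  print(n,M.T@(px2w('w5',u,v,.003)-s['tool_pos']))
E
```

```text
tips [0.09802818 0.00159274 0.00930429]
bow [-0.02378669  0.00129381  0.00934997]
```

Call:
move_arm --turn '[[0,0,0],[0,0,0],[0,0,0],[0,0,0]]' --dp '[[0,0.06,0.15],[0,0,0.15],[0,0,0.08],[0,0,0]]' --jaw '[-0.15,-0.15,-0.15,-0.15]'

```text
clock: 7.65
tool_pos: [0.524, 0.1384, 0.003]
eef_rot: [0.99, 0.138, 0.0, 0.0]
contact_force: [0.8, -0.3, 0.1]
opening: 0.575
```

Call:
move_arm --turn '[[0,0,0],[0,0,0],[0,0,0],[0,0,0],[0,0,0],[0,0,0]]' --dp '[[0,0,0],[0,0,0],[0,0,0],[0,0,0],[0,0,0],[0,0,0]]' --jaw '[0.3,0.5,1,1,1,1]' --newtons 35

```text
clock: 8.15
tool_pos: [0.5238, 0.1384, 0.0029]
eef_rot: [0.99, 0.138, 0.0, 0.0]
contact_force: [0.2, 0.4, 3.1]
opening: 0.273
```

Call:
move_arm --turn '[[0,0,0],[0,0,0],[0,0,0],[0,0,0],[0,0,0],[0,0,0],[0,0,0],[0,0,0],[0,0,0]]' --dp '[[0,0,0],[0,0,0],[0,0,0.08],[0,0,0],[0,0,0],[0,0,0],[0,0,0],[0,0,0],[0,0,0]]' --jaw '[0,0,0,0,0.6,1,1,1,1]' --newtons 35

```text
clock: 8.9
tool_pos: [0.5236, 0.1384, 0.0006]
eef_rot: [0.99, 0.138, -0.0, 0.0]
contact_force: [-0.2, -0.3, -1.2]
opening: 0.277
```

```bash
python3 - <<'E'
from h import *
st();snap('wrist','w6')
E
```

```text
clock 8.9
q [-0.326   0.9732 -0.0296  1.9513  0.1133  0.219  -1.7477]
tool_pos [0.5236 0.1384 0.0006]
eef_rot [ 9.905e-01  1.377e-01 -1.000e-04  1.000e-04]
contact_force [-0.1819 -0.2731 -1.1848]
moment [0.0772 0.0444 0.0018]
opening 0.2773
{'mtx': array([[300.66260943,   0.        , 275.06378022],
       [  0.        , 300.66260943, 206.62526183],
       [  0.        ,   0.        ,   1.        ]]), 'tool_from_camera': array([[-2.49422105e-05,  9.61680717e-01,  2.74171840e-01,
         7.04479364e-02],
       [ 9.99999976e-01,  8.30720961e-05, -2.00409433e-04,
        -1.14982757e-04],
       [-2.15505917e-04,  2.74171828e-01, -9.61680697e-01,
        -1.47580689e-01],
       [ 0.00000000e+00,  0.00000000e+00,  0.00000000e+00,
         1.00000000e+00]])}
```

View pics/w6.png

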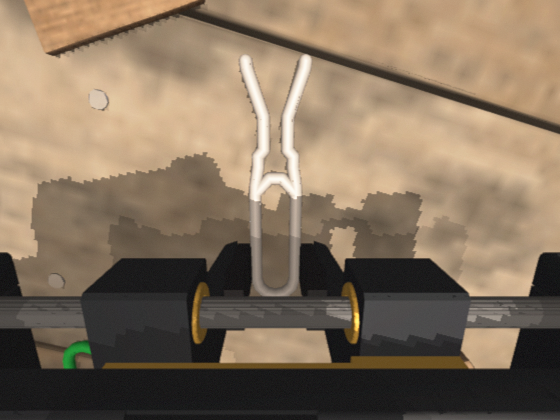

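```bash
python3 - <<'E'
from h import *
from scipy.optimize import least_squares
f=lambda p:np.r_[w2px('scene0',p)-[297,263],w2px('top0',p)-[226,300]]
s=least_squares(f,[.4,.05,.08]);print('vise block',s.x,s.fun)
f=lambda p:np.r_[w2px('scene0',p)-[342,262],w2px('top0',p)-[252,292]]
s=least_squares(f,[.4,.05,.08]);print('vise corner',s.x,s.fun)
E
```

```text
vise block [0.39382126 0.03555929 0.09505944] [ 1.39101206  0.14185098 -0.95434377 -1.28019909]
vise corner [ 0.37905853 -0.04184944  0.06748709] [-14.07273545  -0.78673659   9.0890039   12.64696341]
```

Call:
move_arm --turn '[[0,0,0],[0,0,0],[0,0,0],[0,0,0],[0,0,0],[0,0,0.01975],[0,0,0.01975],[0,0,0.01975],[0,0,0.01975],[0,0,0]]' --dp '[[0,0,-0.3],[0,0,-0.7],[0,0,-1],[0,0,-1],[0,0,-1],[0,0,0],[0,0,0],[0,0,0],[0,0,0],[0,0,0]]' --jaw '[1,1,1,1,1,1,1,1,1,1]'

```text
clock: 9.78
tool_pos: [0.5236, 0.1385, 0.1013]
eef_rot: [0.994, -0.111, 0.0, 0.0]
contact_force: [-0.1, -0.1, -0.2]
opening: 0.278
```

```bash
python3 - <<'E'
from h import *
st();snap('wrist','w7')
s=r.get_state();M=R.from_quat(s['eef_rot']).as_matrix()
stud=np.array([.5968,-.0718,0]);e=M[:,0];t=stud-.12*e;print(t,M.T@(t-s['tool_pos'])/.025,np.arctan2(e[1],e[0]))
E
```

```text
clock 9.7833
q [-0.3792  0.7937  0.0592  1.9377 -0.1046  0.4129 -2.0357]
tool_pos [0.5236 0.1385 0.1013]
eef_rot [ 9.938e-01 -1.113e-01  2.000e-04  1.000e-04]
contact_force [-0.112  -0.1339 -0.208 ]
moment [ 0.0488 -0.0317 -0.0361]
opening 0.278
{'mtx': array([[300.66260943,   0.        , 275.06378022],
       [  0.        , 300.66260943, 206.62526183],
       [  0.        ,   0.        ,   1.        ]]), 'tool_from_camera': array([[-2.48508605e-05,  9.61684706e-01,  2.74157847e-01,
         7.04234517e-02],
       [ 9.99999987e-01, -1.95478808e-05,  1.59213966e-04,
         1.54232918e-05],
       [ 1.58472841e-04,  2.74157847e-01, -9.61684694e-01,
        -1.47580846e-01],
       [ 0.00000000e+00,  0.00000000e+00,  0.00000000e+00,
         1.00000000e+00]])}
[ 4.79628792e-01 -4.58981411e-02 -4.27551362e-05] [-0.12873915  7.58037831  4.04924796] -0.21756107732727348
```

View pics/w7.png

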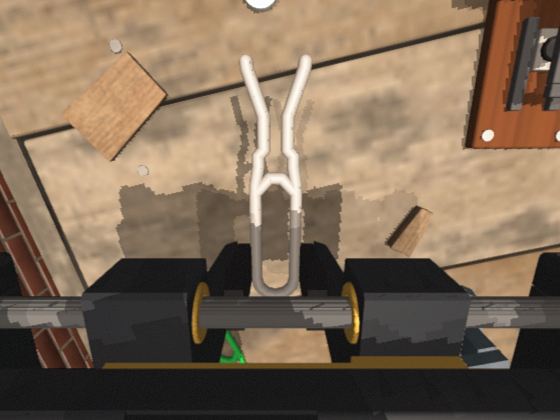

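Call:
move_arm --turn '[[0,0,0],[0,0,0],[0,0,0],[0,0,0],[0,0,0],[0,0,0],[0,0,0],[0,0,0],[0,0,0],[0,0,0]]' --dp '[[-0.02,0.95,0],[-0.02,0.95,0],[-0.02,0.95,0],[-0.02,0.95,0],[-0.02,0.95,0],[-0.02,0.95,0],[0,0.95,0],[0,0.93,0],[0,0,0],[0,0,0]]' --jaw '[1,1,1,1,1,1,1,1,1,1]'

```text
clock: 10.67
tool_pos: [0.4792, -0.0473, 0.1009]
eef_rot: [0.994, -0.11, 0.0, 0.0]
contact_force: [0.3, 0.4, -0.3]
opening: 0.279
```

```bash
python3 - <<'E'
from h import *
st();snap('wrist','w8')
f=cv2.imread('pics/w8.png')
cv2.imwrite('pics/w8b.png',cv2.resize(f[:200,210:340],None,fx=3,fy=3,interpolation=cv2.INTER_CUBIC))
E
```

```text
clock 10.6667
q [ 2.8000e-03  7.5150e-01 -7.0000e-04  2.1121e+00  3.2000e-03  2.7800e-01
 -1.7918e+00]
tool_pos [ 0.4792 -0.0473  0.1009]
eef_rot [ 9.939e-01 -1.099e-01  0.000e+00  2.000e-04]
contact_force [ 0.3436  0.3667 -0.2749]
moment [ 0.0789 -0.0097 -0.0036]
opening 0.279
{'mtx': array([[300.66260943,   0.        , 275.06378022],
       [  0.        , 300.66260943, 206.62526183],
       [  0.        ,   0.        ,   1.        ]]), 'tool_from_camera': array([[-2.49759405e-05,  9.61684822e-01,  2.74157442e-01,
         7.04229415e-02],
       [ 9.99999987e-01, -1.88791548e-05,  1.57324698e-04,
         1.50681709e-05],
       [ 1.56472635e-04,  2.74157442e-01, -9.61684809e-01,
        -1.47580773e-01],
       [ 0.00000000e+00,  0.00000000e+00,  0.00000000e+00,
         1.00000000e+00]])}
```

View pics/w8b.png

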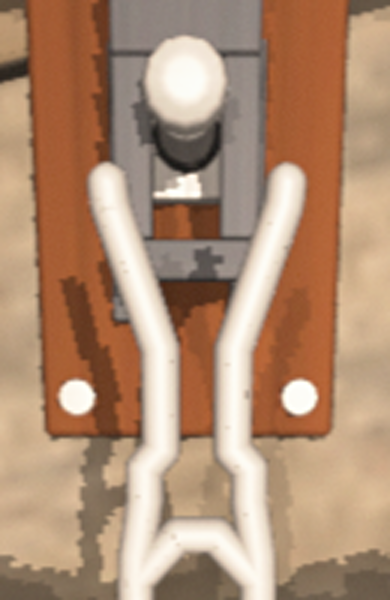

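```bash
python3 - <<'E'
from h import *
s=r.get_state();M=R.from_quat(s['eef_rot']).as_matrix();t=np.array(s['tool_pos'])
print('head',M.T@(px2w('w8',272,26.5,.060)-t),px2w('w8',272,26.5,.06))
print('tips',M.T@(px2w('w8',275.5,55,t[2]+.0025)-t))
print('strapend',M.T@(px2w('w8',275.5,280/3,.045)-t))
E
```

```text
head [0.1208274  0.00020227 0.04095062] [ 0.59759279 -0.07211737  0.06      ]
tips [ 0.09809005  0.00201649 -0.0024607 ]
strapend [0.08711185 0.00213447 0.05593535]
```

Call:
move_arm --turn '[[0,0,0],[0,0,0],[0,0,0],[0,0,0],[0,0,0]]' --dp '[[0,-0.08,0.8],[0,0,0.8],[0,0,0.4],[0,0,0.12],[0,0,0]]' --jaw '[1,1,1,1,1]'

```text
clock: 11.13
tool_pos: [0.4796, -0.0429, 0.0472]
eef_rot: [0.994, -0.109, -0.001, -0.0]
contact_force: [0.0, 0.4, 0.2]
opening: 0.278
```

```bash
python3 - <<'E'
from h import *
st();snap('wrist','w9');snap('scene','s9')
f=cv2.imread('pics/w9.png')
cv2.imwrite('pics/w9b.png',cv2.resize(f[:200,210:340],None,fx=3,fy=3,interpolation=cv2.INTER_CUBIC))
f=cv2.imread('pics/s9.png')
cv2.imwrite('pics/s9b.png',cv2.resize(f[190:310,200:340],None,fx=5,fy=5,interpolation=cv2.INTER_CUBIC))
E
```

```text
clock 11.1333
q [-5.4000e-03  8.6110e-01 -1.2000e-03  2.1278e+00  2.9000e-03  1.5410e-01
 -1.7977e+00]
tool_pos [ 0.4796 -0.0429  0.0472]
eef_rot [ 9.941e-01 -1.087e-01 -7.000e-04 -2.000e-04]
contact_force [0.0421 0.3805 0.2325]
moment [0.0434 0.0516 0.0245]
opening 0.2781
{'mtx': array([[300.66260943,   0.        , 275.06378022],
       [  0.        , 300.66260943, 206.62526183],
       [  0.        ,   0.        ,   1.        ]]), 'tool_from_camera': array([[-2.43396081e-05,  9.61684928e-01,  2.74157071e-01,
         7.04204798e-02],
       [ 9.99999988e-01, -1.90146151e-05,  1.55479034e-04,
         1.35512315e-05],
       [ 1.54734835e-04,  2.74157071e-01, -9.61684915e-01,
        -1.47580367e-01],
       [ 0.00000000e+00,  0.00000000e+00,  0.00000000e+00,
         1.00000000e+00]])}
{'mtx': array([[525.4898675 ,   0.        , 274.28655134],
       [  0.        , 525.4898675 , 212.70858129],
       [  0.        ,   0.        ,   1.        ]]), 'origin': array([-0.11665626,  0.68830222,  0.67524079]), 'orientation': array([-0.17242857,  0.47238252,  0.80525193, -0.31415359])}
```

View pics/w9b.png

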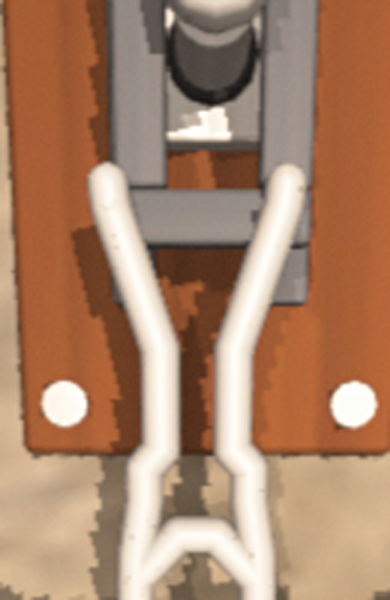

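View pics/s9b.png

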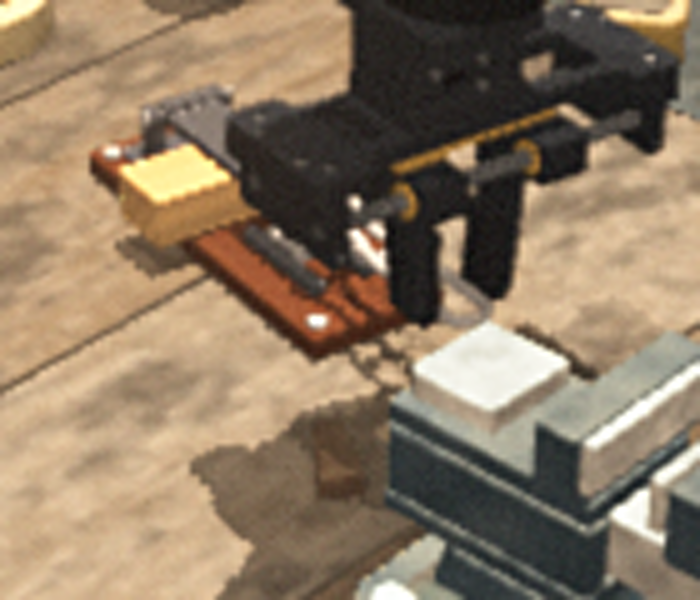

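Call:
move_arm --turn '[[0,0,0],[0,0,0],[0,0,0]]' --dp '[[0,0.09,0],[0,0,0],[0,0,0]]' --jaw '[1,1,1]'

```text
clock: 11.48
tool_pos: [0.4797, -0.0464, 0.0483]
eef_rot: [0.994, -0.11, 0.001, 0.0]
contact_force: [-0.3, -0.3, -1.3]
opening: 0.28
```

```bash
python3 - <<'E'
from h import *
st();snap('wrist','w10')
f=cv2.imread('pics/w10.png')
cv2.imwrite('pics/w10b.png',cv2.resize(f[:200,210:340],None,fx=3,fy=3,interpolation=cv2.INTER_CUBIC))
E
```

```text
clock 11.4833
q [ 9.0000e-04  8.5860e-01 -6.0000e-04  2.1289e+00  4.7000e-03  1.5300e-01
 -1.7953e+00]
tool_pos [ 0.4797 -0.0464  0.0483]
eef_rot [ 9.939e-01 -1.100e-01  6.000e-04  1.000e-04]
contact_force [-0.2688 -0.3327 -1.3042]
moment [0.0273 0.0355 0.0296]
opening 0.2799
{'mtx': array([[300.66260943,   0.        , 275.06378022],
       [  0.        , 300.66260943, 206.62526183],
       [  0.        ,   0.        ,   1.        ]]), 'tool_from_camera': array([[-2.48782819e-05,  9.61684819e-01,  2.74157450e-01,
         7.04246115e-02],
       [ 9.99999987e-01, -1.89885312e-05,  1.57352149e-04,
         1.45331574e-05],
       [ 1.56529020e-04,  2.74157451e-01, -9.61684807e-01,
        -1.47581049e-01],
       [ 0.00000000e+00,  0.00000000e+00,  0.00000000e+00,
         1.00000000e+00]])}
```

View pics/w10b.png

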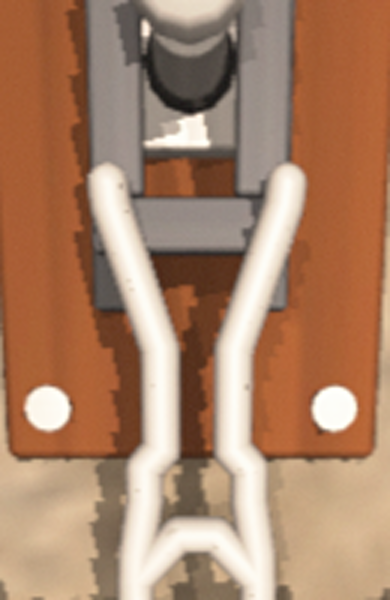

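Call:
move_arm --turn '[[0,0,0],[0,0,0],[0,0,0],[0,0,0],[0,0,0],[0,0,0]]' --dp '[[0.2,-0.03,0],[0.3,0,0],[0.3,0,0],[0.3,0,0],[0.2,0,0],[0,0,0]]' --jaw '[1,1,1,1,1,1]'

```text
clock: 12.03
tool_pos: [0.5133, -0.0529, 0.0478]
eef_rot: [0.994, -0.11, 0.001, -0.0]
contact_force: [-1.3, -0.9, 0.1]
opening: 0.279
```

```bash
python3 - <<'E'
from h import *
st();snap('wrist','w11')
f=cv2.imread('pics/w11.png')
cv2.imwrite('pics/w11b.png',cv2.resize(f[:200,210:340],None,fx=3,fy=3,interpolation=cv2.INTER_CUBIC))
E
```

```text
clock 12.0333
q [ 0.0145  0.873  -0.0023  2.0302  0.0087  0.2358 -1.7868]
tool_pos [ 0.5133 -0.0529  0.0478]
eef_rot [ 0.9939 -0.1101  0.0013 -0.    ]
contact_force [-1.3012 -0.9405  0.1264]
moment [ 0.0356  0.0077 -0.0239]
opening 0.2789
{'mtx': array([[300.66260943,   0.        , 275.06378022],
       [  0.        , 300.66260943, 206.62526183],
       [  0.        ,   0.        ,   1.        ]]), 'tool_from_camera': array([[-2.48736608e-05,  9.61684817e-01,  2.74157458e-01,
         7.04269416e-02],
       [ 9.99999987e-01, -1.90033293e-05,  1.57387197e-04,
         1.40586491e-05],
       [ 1.56566782e-04,  2.74157458e-01, -9.61684805e-01,
        -1.47581436e-01],
       [ 0.00000000e+00,  0.00000000e+00,  0.00000000e+00,
         1.00000000e+00]])}
```

View pics/w11b.png

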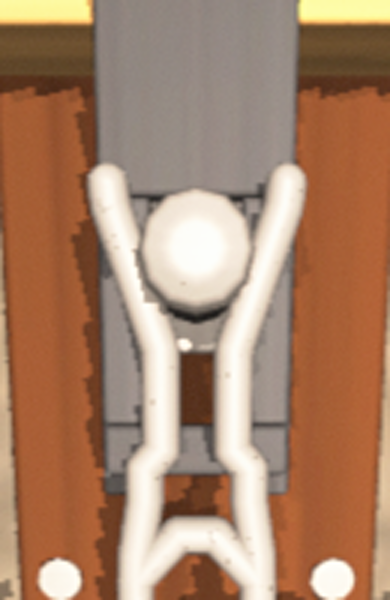

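Call:
move_arm --turn '[[0,0,0],[0,0,0],[0,0,0],[0,0,0],[0,0,0],[0,0,0],[0,0,0],[0,0,0]]' --dp '[[0.08,0,0],[0.08,0,0],[0.08,0,0],[0.06,0,0],[0.06,0,0],[0.06,0,0],[0.06,0,0],[0,0,0]]' --jaw '[1,1,1,1,1,1,1,1]'

```text
clock: 12.75
tool_pos: [0.5223, -0.0549, 0.0476]
eef_rot: [0.994, -0.11, -0.001, 0.0]
contact_force: [-1.2, 0.8, -0.5]
opening: 0.277
```

```bash
python3 - <<'E'
from h import *
st();snap('wrist','w12')
f=cv2.imread('pics/w12.png')
cv2.imwrite('pics/w12b.png',cv2.resize(f[:200,210:340],None,fx=3,fy=3,interpolation=cv2.INTER_CUBIC))
E
```

```text
clock 12.75
q [ 0.0192  0.8785 -0.0035  1.9989  0.0099  0.2658 -1.7833]
tool_pos [ 0.5223 -0.0549  0.0476]
eef_rot [ 9.940e-01 -1.097e-01 -8.000e-04  0.000e+00]
contact_force [-1.162   0.8199 -0.5128]
moment [ 0.0743  0.3943 -0.0139]
opening 0.2768
{'mtx': array([[300.66260943,   0.        , 275.06378022],
       [  0.        , 300.66260943, 206.62526183],
       [  0.        ,   0.        ,   1.        ]]), 'tool_from_camera': array([[-2.45989429e-05,  9.61684840e-01,  2.74157377e-01,
         7.04202047e-02],
       [ 9.99999987e-01, -1.91697599e-05,  1.56969003e-04,
         1.47166372e-05],
       [ 1.56210242e-04,  2.74157377e-01, -9.61684828e-01,
        -1.47580307e-01],
       [ 0.00000000e+00,  0.00000000e+00,  0.00000000e+00,
         1.00000000e+00]])}
```

View pics/w12b.png

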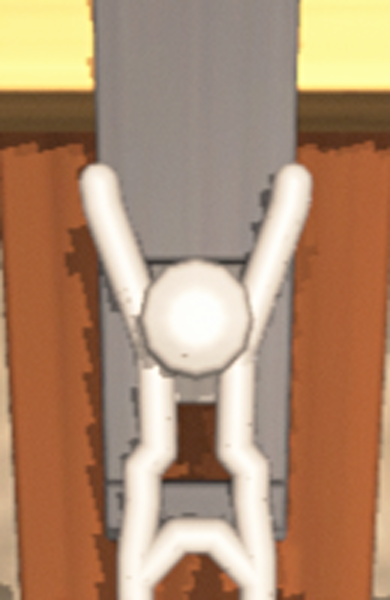

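Call:
move_arm --turn '[[0,0,0],[0,0,0],[0,0,0],[0,0,0],[0,0,0],[0,0,0]]' --dp '[[0.06,0,0],[0.06,0,0],[0.06,0,0],[0.06,0,0],[0,0,0],[0,0,0]]' --jaw '[1,1,1,1,1,1]'

```text
clock: 13.3
tool_pos: [0.5292, -0.0565, 0.0477]
eef_rot: [0.994, -0.11, 0.0, 0.0]
contact_force: [-3.0, 0.4, -0.6]
opening: 0.28
```

```bash
python3 - <<'E'
from h import *
st();snap('wrist','w13')
f=cv2.imread('pics/w13.png')
cv2.imwrite('pics/w13b.png',cv2.resize(f[:200,210:340],None,fx=3,fy=3,interpolation=cv2.INTER_CUBIC))
E
```

```text
clock 13.3
q [ 0.0217  0.8815 -0.0036  1.9803  0.0105  0.2793 -1.7816]
tool_pos [ 0.5292 -0.0565  0.0477]
eef_rot [ 9.939e-01 -1.099e-01  3.000e-04  0.000e+00]
contact_force [-2.9914  0.4408 -0.5566]
moment [ 2.159e-01  6.901e-01 -4.000e-04]
opening 0.2802
{'mtx': array([[300.66260943,   0.        , 275.06378022],
       [  0.        , 300.66260943, 206.62526183],
       [  0.        ,   0.        ,   1.        ]]), 'tool_from_camera': array([[-2.47950093e-05,  9.61684831e-01,  2.74157411e-01,
         7.04237082e-02],
       [ 9.99999987e-01, -1.90195279e-05,  1.57157161e-04,
         1.44741623e-05],
       [ 1.56350002e-04,  2.74157412e-01, -9.61684818e-01,
        -1.47580896e-01],
       [ 0.00000000e+00,  0.00000000e+00,  0.00000000e+00,
         1.00000000e+00]])}
```

View pics/w13b.png

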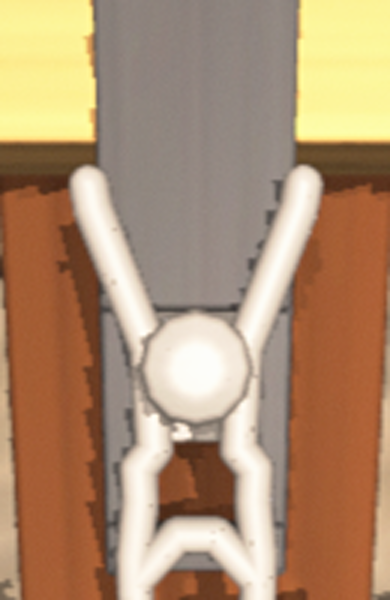

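Call:
move_arm --turn '[[0,0,0],[0,0,0],[0,0,0],[0,0,0],[0,0,0],[0,0,0],[0,0,0]]' --dp '[[0.05,0,0],[0.05,0,0],[0.05,0,0],[0.05,0,0],[0.04,0,0],[0,0,0],[0,0,0]]' --jaw '[1,1,1,1,1,1,1]'

```text
clock: 13.93
tool_pos: [0.5348, -0.0577, 0.0477]
eef_rot: [0.994, -0.11, 0.0, 0.0]
contact_force: [-4.5, 1.3, 0.3]
opening: 0.278
```

```bash
python3 - <<'E'
from h import *
st();snap('wrist','w14')
f=cv2.imread('pics/w14.png')
cv2.imwrite('pics/w14b.png',cv2.resize(f[:200,210:340],None,fx=3,fy=3,interpolation=cv2.INTER_CUBIC))
E
```

```text
clock 13.9333
q [ 0.0241  0.8847 -0.004   1.9627  0.011   0.294  -1.7798]
tool_pos [ 0.5348 -0.0577  0.0477]
eef_rot [ 9.940e-01 -1.098e-01  1.000e-04  0.000e+00]
contact_force [-4.4773  1.2954  0.2738]
moment [0.268  0.9309 0.0559]
opening 0.2776
{'mtx': array([[300.66260943,   0.        , 275.06378022],
       [  0.        , 300.66260943, 206.62526183],
       [  0.        ,   0.        ,   1.        ]]), 'tool_from_camera': array([[-2.47372238e-05,  9.61684835e-01,  2.74157395e-01,
         7.04230244e-02],
       [ 9.99999987e-01, -1.90560693e-05,  1.57074575e-04,
         1.44639557e-05],
       [ 1.56280599e-04,  2.74157396e-01, -9.61684823e-01,
        -1.47580781e-01],
       [ 0.00000000e+00,  0.00000000e+00,  0.00000000e+00,
         1.00000000e+00]])}
```

View pics/w14b.png

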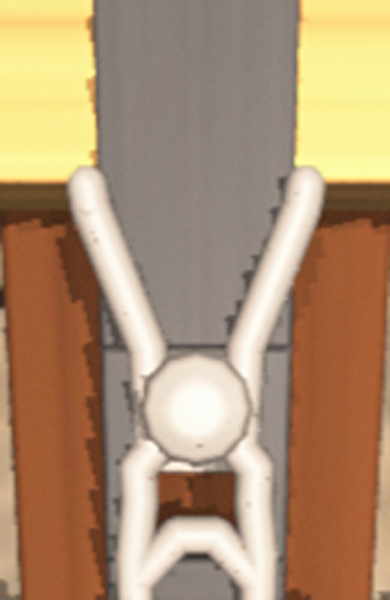

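Call:
move_arm --turn '[[0,0,0],[0,0,0],[0,0,0],[0,0,0],[0,0,0],[0,0,0]]' --dp '[[0.04,0,0],[0.04,0,0],[0.04,0,0],[0.04,0,0],[0,0,0],[0,0,0]]' --jaw '[1,1,1,1,1,1]'

```text
clock: 14.48
tool_pos: [0.538, -0.0584, 0.0476]
eef_rot: [0.994, -0.11, -0.001, 0.0]
contact_force: [-4.5, 1.8, -0.9]
opening: 0.278
```

```bash
python3 - <<'E'
from h import *
st();snap('wrist','w15')
f=cv2.imread('pics/w15.png')
cv2.imwrite('pics/w15b.png',cv2.resize(f[:200,210:340],None,fx=3,fy=3,interpolation=cv2.INTER_CUBIC))
E
```

```text
clock 14.4833
q [ 0.0257  0.887  -0.0044  1.9515  0.0113  0.3044 -1.7786]
tool_pos [ 0.538  -0.0584  0.0476]
eef_rot [ 9.940e-01 -1.097e-01 -7.000e-04  0.000e+00]
contact_force [-4.5354  1.7938 -0.914 ]
moment [0.3231 1.0997 0.0572]
opening 0.2784
{'mtx': array([[300.66260943,   0.        , 275.06378022],
       [  0.        , 300.66260943, 206.62526183],
       [  0.        ,   0.        ,   1.        ]]), 'tool_from_camera': array([[-2.46226091e-05,  9.61684840e-01,  2.74157379e-01,
         7.04207230e-02],
       [ 9.99999987e-01, -1.91491785e-05,  1.56983130e-04,
         1.46647856e-05],
       [ 1.56218185e-04,  2.74157379e-01, -9.61684827e-01,
        -1.47580393e-01],
       [ 0.00000000e+00,  0.00000000e+00,  0.00000000e+00,
         1.00000000e+00]])}
```

View pics/w15b.png

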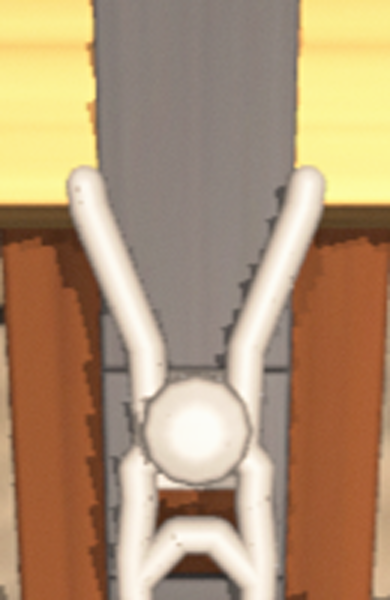

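Still spread, about 4.8 N of push. I'll keep going in fine steps.

Call:
move_arm --turn '[[0,0,0],[0,0,0],[0,0,0],[0,0,0]]' --dp '[[0.04,0,0],[0.04,0,0],[0,0,0],[0,0,0]]' --jaw '[1,1,1,1]'

```text
clock: 14.87
tool_pos: [0.5401, -0.0589, 0.0476]
eef_rot: [0.994, -0.11, -0.001, 0.0]
contact_force: [-3.9, 3.0, -0.6]
opening: 0.278
```

Call:
move_arm --turn '[[0,0,0],[0,0,0],[0,0,0],[0,0,0]]' --dp '[[0.04,0,0],[0.02,0,0],[0,0,0],[0,0,0]]' --jaw '[1,1,1,1]'

```text
clock: 15.2
tool_pos: [0.5426, -0.0595, 0.0478]
eef_rot: [0.994, -0.11, 0.001, 0.0]
contact_force: [-3.5, 0.8, -0.3]
opening: 0.278
```

```bash
python3 - <<'E'
from h import *
st();snap('wrist','w16')
f=cv2.imread('pics/w16.png')
cv2.imwrite('pics/w16b.png',cv2.resize(f[:200,210:340],None,fx=3,fy=3,interpolation=cv2.INTER_CUBIC))
E
```

```text
clock 15.2
q [ 0.0272  0.8889 -0.0044  1.9398  0.0116  0.3117 -1.7776]
tool_pos [ 0.5426 -0.0595  0.0478]
eef_rot [ 9.939e-01 -1.098e-01  6.000e-04  0.000e+00]
contact_force [-3.4587  0.7886 -0.2854]
moment [0.1664 0.7236 0.0109]
opening 0.2776
{'mtx': array([[300.66260943,   0.        , 275.06378022],
       [  0.        , 300.66260943, 206.62526183],
       [  0.        ,   0.        ,   1.        ]]), 'tool_from_camera': array([[-2.48300273e-05,  9.61684833e-01,  2.74157404e-01,
         7.04247496e-02],
       [ 9.99999987e-01, -1.89749647e-05,  1.57128577e-04,
         1.43219591e-05],
       [ 1.56310296e-04,  2.74157405e-01, -9.61684820e-01,
        -1.47581068e-01],
       [ 0.00000000e+00,  0.00000000e+00,  0.00000000e+00,
         1.00000000e+00]])}
```

View pics/w16b.png

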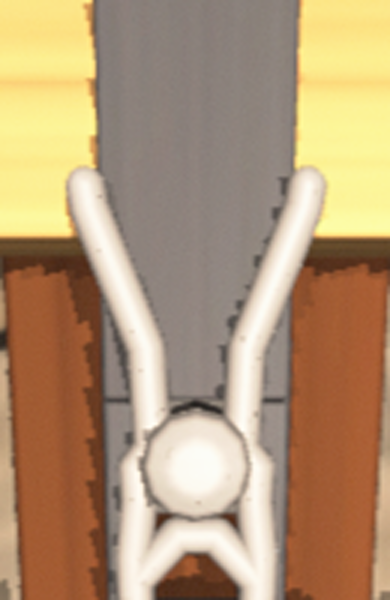

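Call:
move_arm --turn '[[0,0,0],[0,0,0],[0,0,0],[0,0,0]]' --dp '[[0.03,0,0],[0.03,0,0],[0,0,0],[0,0,0]]' --jaw '[1,1,1,1]'

```text
clock: 15.58
tool_pos: [0.545, -0.06, 0.0481]
eef_rot: [0.994, -0.11, 0.002, 0.0]
contact_force: [1.0, 0.1, -0.6]
opening: 0.28
```

```bash
python3 - <<'E'
from h import *
st();snap('wrist','w17')
f=cv2.imread('pics/w17.png')
cv2.imwrite('pics/w17b.png',cv2.resize(f[:200,210:340],None,fx=3,fy=3,interpolation=cv2.INTER_CUBIC))
E
```

```text
clock 15.5833
q [ 0.0278  0.8895 -0.0043  1.9342  0.0118  0.3149 -1.7772]
tool_pos [ 0.545  -0.06    0.0481]
eef_rot [ 0.9939 -0.1099  0.0016  0.    ]
contact_force [ 1.0032  0.074  -0.6477]
moment [ 0.0268 -0.1039  0.0449]
opening 0.2803
{'mtx': array([[300.66260943,   0.        , 275.06378022],
       [  0.        , 300.66260943, 206.62526183],
       [  0.        ,   0.        ,   1.        ]]), 'tool_from_camera': array([[-2.49656859e-05,  9.61684828e-01,  2.74157421e-01,
         7.04278799e-02],
       [ 9.99999987e-01, -1.88615453e-05,  1.57225536e-04,
         1.39958457e-05],
       [ 1.56372445e-04,  2.74157422e-01, -9.61684815e-01,
        -1.47581587e-01],
       [ 0.00000000e+00,  0.00000000e+00,  0.00000000e+00,
         1.00000000e+00]])}
```

View pics/w17b.png

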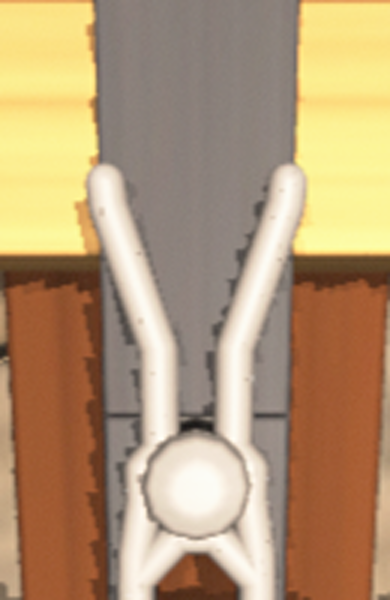

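Call:
move_arm --turn '[[0,0,0],[0,0,0],[0,0,0],[0,0,0]]' --dp '[[0.03,0,0],[0.03,0,0],[0,0,0],[0,0,0]]' --jaw '[1,1,1,1]'

```text
clock: 15.97
tool_pos: [0.5452, -0.06, 0.0477]
eef_rot: [0.994, -0.11, 0.0, 0.0]
contact_force: [0.4, -0.4, -0.9]
opening: 0.28
```

Call:
move_arm --turn '[[0,0,0],[0,0,0],[0,0,0]]' --dp '[[0.03,0,0],[0,0,0],[0,0,0]]' --jaw '[1,1,1]'

```text
clock: 16.22
tool_pos: [0.5455, -0.0601, 0.0477]
eef_rot: [0.994, -0.11, -0.0, 0.0]
contact_force: [-0.7, 0.0, -0.6]
opening: 0.277
```

Call:
move_arm --turn '[[0,0,0],[0,0,0],[0,0,0]]' --dp '[[0.03,0,0],[0,0,0],[0,0,0]]' --jaw '[1,1,1]'

```text
clock: 16.47
tool_pos: [0.5464, -0.0603, 0.0477]
eef_rot: [0.994, -0.11, -0.0, 0.0]
contact_force: [0.3, -0.6, -0.7]
opening: 0.275
```

Call:
move_arm --turn '[[0,0,0],[0,0,0],[0,0,0]]' --dp '[[0.03,0,0],[0,0,0],[0,0,0]]' --jaw '[1,1,1]'

```text
clock: 16.72
tool_pos: [0.5468, -0.0604, 0.0477]
eef_rot: [0.994, -0.11, -0.0, 0.0]
contact_force: [-0.9, 0.9, -0.6]
opening: 0.281
```

Call:
move_arm --turn '[[0,0,0],[0,0,0],[0,0,0]]' --dp '[[0.03,0,0],[0,0,0],[0,0,0]]' --jaw '[1,1,1]'

```text
clock: 16.97
tool_pos: [0.5472, -0.0605, 0.0476]
eef_rot: [0.994, -0.11, -0.001, 0.0]
contact_force: [-2.1, 1.2, -0.3]
opening: 0.278
```

Call:
move_arm --turn '[[0,0,0],[0,0,0],[0,0,0]]' --dp '[[0.03,0,0],[0,0,0],[0,0,0]]' --jaw '[1,1,1]'

```text
clock: 17.22
tool_pos: [0.5477, -0.0606, 0.0475]
eef_rot: [0.994, -0.11, -0.001, 0.0]
contact_force: [-3.3, 1.1, 0.5]
opening: 0.277
```

```bash
python3 - <<'E'
from h import *
st();snap('wrist','w18')
f=cv2.imread('pics/w18.png')
cv2.imwrite('pics/w18b.png',cv2.resize(f[:200,210:340],None,fx=3,fy=3,interpolation=cv2.INTER_CUBIC))
E
```

```text
clock 17.2167
q [ 0.0296  0.893  -0.0051  1.9212  0.012   0.3293 -1.7756]
tool_pos [ 0.5477 -0.0606  0.0475]
eef_rot [ 9.940e-01 -1.097e-01 -9.000e-04  0.000e+00]
contact_force [-3.2916  1.1309  0.5247]
moment [0.2342 0.6974 0.0407]
opening 0.2766
{'mtx': array([[300.66260943,   0.        , 275.06378022],
       [  0.        , 300.66260943, 206.62526183],
       [  0.        ,   0.        ,   1.        ]]), 'tool_from_camera': array([[-2.45830387e-05,  9.61684840e-01,  2.74157378e-01,
         7.04197569e-02],
       [ 9.99999987e-01, -1.91878498e-05,  1.56974446e-04,
         1.47781213e-05],
       [ 1.56220436e-04,  2.74157379e-01, -9.61684827e-01,
        -1.47580228e-01],
       [ 0.00000000e+00,  0.00000000e+00,  0.00000000e+00,
         1.00000000e+00]])}
```

View pics/w18b.png

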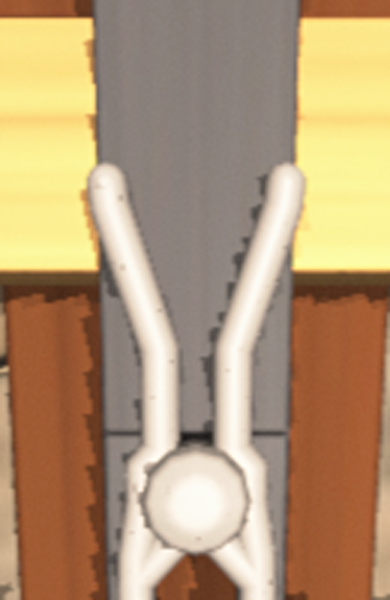

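Call:
move_arm --turn '[[0,0,0],[0,0,0],[0,0,0]]' --dp '[[0.03,0,0],[0,0,0],[0,0,0]]' --jaw '[1,1,1]'

```text
clock: 17.52
tool_pos: [0.548, -0.0607, 0.0474]
eef_rot: [0.994, -0.11, -0.001, 0.0]
contact_force: [-4.7, 0.9, 0.1]
opening: 0.277
```

Call:
move_arm --turn '[[0,0,0],[0,0,0],[0,0,0]]' --dp '[[0.03,0,0],[0,0,0],[0,0,0]]' --jaw '[1,1,1]'

```text
clock: 17.77
tool_pos: [0.5483, -0.0608, 0.0474]
eef_rot: [0.994, -0.11, -0.002, 0.0]
contact_force: [-6.1, 1.4, 0.7]
opening: 0.277
```

Call:
move_arm --turn '[[0,0,0],[0,0,0],[0,0,0]]' --dp '[[0.03,0,0],[0,0,0],[0,0,0]]' --jaw '[1,1,1]'

```text
clock: 18.02
tool_pos: [0.5484, -0.0608, 0.0473]
eef_rot: [0.994, -0.11, -0.002, 0.0]
contact_force: [-5.9, 2.6, 1.3]
opening: 0.28
```

Call:
move_arm --turn '[[0,0,0],[0,0,0],[0,0,0],[0,0,0]]' --dp '[[0.02,0,0],[0,0,0],[0,0,0],[0,0,0]]' --jaw '[1,1,1,1]'

```text
clock: 18.35
tool_pos: [0.5486, -0.0609, 0.0472]
eef_rot: [0.994, -0.11, -0.003, 0.0]
contact_force: [-6.2, 2.7, -0.1]
opening: 0.276
```

```bash
python3 - <<'E'
from h import *
st();snap('wrist','w19')
f=cv2.imread('pics/w19.png')
cv2.imwrite('pics/w19b.png',cv2.resize(f[:200,210:340],None,fx=3,fy=3,interpolation=cv2.INTER_CUBIC))
E
```

```text
clock 18.35
q [ 0.0306  0.8949 -0.0057  1.9148  0.012   0.3375 -1.7748]
tool_pos [ 0.5486 -0.0609  0.0472]
eef_rot [ 0.994  -0.1096 -0.0028  0.    ]
contact_force [-6.1574  2.7235 -0.059 ]
moment [0.4415 1.4305 0.0022]
opening 0.276
{'mtx': array([[300.66260943,   0.        , 275.06378022],
       [  0.        , 300.66260943, 206.62526183],
       [  0.        ,   0.        ,   1.        ]]), 'tool_from_camera': array([[-2.42718690e-05,  9.61684849e-01,  2.74157347e-01,
         7.04139089e-02],
       [ 9.99999988e-01, -1.94584783e-05,  1.56788767e-04,
         1.52638245e-05],
       [ 1.56116067e-04,  2.74157348e-01, -9.61684836e-01,
        -1.47579224e-01],
       [ 0.00000000e+00,  0.00000000e+00,  0.00000000e+00,
         1.00000000e+00]])}
```

View pics/w19b.png

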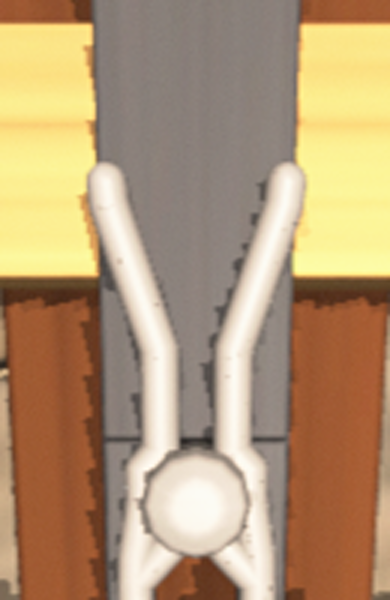

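Call:
move_arm --turn '[[0,0,0],[0,0,0],[0,0,0],[0,0,0],[0,0,0],[0,0,0],[0,0,0],[0,0,0]]' --dp '[[-0.05,0,0],[-0.05,0,0],[0,0,0],[0,0,0],[0,0,0],[0,0,0],[0,0,0],[0,0,0]]' --jaw '[1,1,1,0.3,0.2,0,0,0]'

```text
clock: 19.07
tool_pos: [0.55, -0.0611, 0.048]
eef_rot: [0.994, -0.11, 0.001, 0.0]
contact_force: [-0.4, 0.3, -0.9]
opening: 0.502
```

```bash
python3 - <<'E'
from h import *
st();snap('wrist','w20')
E
```

```text
clock 19.0667
q [ 0.0299  0.8928 -0.0046  1.9181  0.0121  0.3284 -1.7755]
tool_pos [ 0.55   -0.0611  0.048 ]
eef_rot [ 9.939e-01 -1.099e-01  1.100e-03  1.000e-04]
contact_force [-0.3632  0.3009 -0.8722]
moment [ 0.0489 -0.0141 -0.0193]
opening 0.5019
{'mtx': array([[300.66260943,   0.        , 275.06378022],
       [  0.        , 300.66260943, 206.62526183],
       [  0.        ,   0.        ,   1.        ]]), 'tool_from_camera': array([[-2.49155778e-05,  9.61684829e-01,  2.74157417e-01,
         7.04264163e-02],
       [ 9.99999987e-01, -1.89062980e-05,  1.57199750e-04,
         1.41833132e-05],
       [ 1.56359917e-04,  2.74157418e-01, -9.61684816e-01,
        -1.47581344e-01],
       [ 0.00000000e+00,  0.00000000e+00,  0.00000000e+00,
         1.00000000e+00]])}
```

View pics/w20.png

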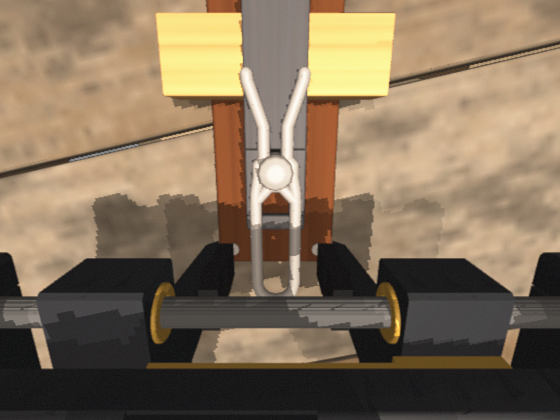

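Clip is released and sits on the stud with legs closed (tips at (247,72) and (305,72), head at (274,172)). Now I'll retreat upward.

Call:
move_arm --turn '[[0,0,0],[0,0,0],[0,0,0],[0,0,0],[0,0,0],[0,0,0],[0,0,0],[0,0,0],[0,0,0]]' --dp '[[0,0,-0.3],[0,0,-0.7],[0,0,-1],[0,0,-1],[0,0,-1],[0,0,-1],[-0.6,0,-0.5],[0,0,0],[0,0,0]]' --jaw '[0,0,0,0,0,0,0,0,0]'

```text
clock: 19.87
tool_pos: [0.5342, -0.0575, 0.1861]
eef_rot: [0.994, -0.11, 0.001, -0.0]
contact_force: [-1.5, -0.3, 0.0]
opening: 0.499
```

```bash
python3 - <<'E'
from h import *
st();snap('wrist','w21');snap('scene','s21')
f=cv2.imread('pics/w21.png')
a=cv2.resize(f[:300,180:380],None,fx=2,fy=2,interpolation=cv2.INTER_CUBIC)
f=cv2.imread('pics/s21.png')
b=cv2.resize(f[190:310,200:300],None,fx=4,fy=4,interpolation=cv2.INTER_CUBIC)
b=cv2.copyMakeBorder(b,0,120,0,0,cv2.BORDER_CONSTANT)
cv2.imwrite('pics/x21.png',np.hstack([a,b]))
E
```

```text
clock 19.8667
q [ 0.0237  0.6471 -0.0038  1.8926  0.0042  0.6005 -1.7733]
tool_pos [ 0.5342 -0.0575  0.1861]
eef_rot [ 9.940e-01 -1.097e-01  7.000e-04 -0.000e+00]
contact_force [-1.4744 -0.275   0.0435]
moment [ 0.0571  0.0291 -0.0037]
opening 0.499
{'mtx': array([[300.66260943,   0.        , 275.06378022],
       [  0.        , 300.66260943, 206.62526183],
       [  0.        ,   0.        ,   1.        ]]), 'tool_from_camera': array([[-2.47623599e-05,  9.61684846e-01,  2.74157357e-01,
         7.04250875e-02],
       [ 9.99999988e-01, -1.89785801e-05,  1.56894467e-04,
         1.40237144e-05],
       [ 1.56086149e-04,  2.74157357e-01, -9.61684834e-01,
        -1.47581125e-01],
       [ 0.00000000e+00,  0.00000000e+00,  0.00000000e+00,
         1.00000000e+00]])}
{'mtx': array([[525.4898675 ,   0.        , 274.28655134],
       [  0.        , 525.4898675 , 212.70858129],
       [  0.        ,   0.        ,   1.        ]]), 'origin': array([-0.11665626,  0.68830222,  0.67524079]), 'orientation': array([-0.17242857,  0.47238252,  0.80525193, -0.31415359])}
```

View pics/x21.png

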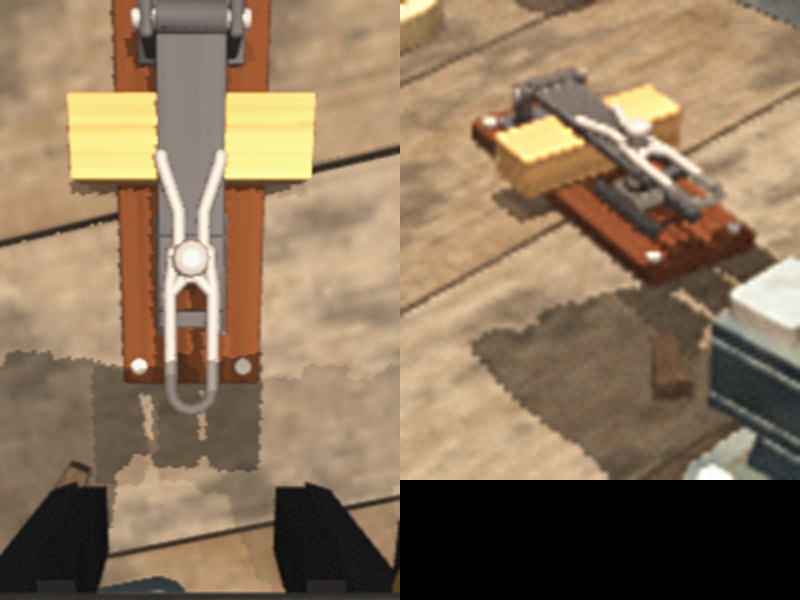

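```bash
python3 -c "
from plant import r
print(r.finish_job())"
```

```text
the job is handed in; nothing more can be done
None
```

The strap is down, the clip is home on the stud's neck, and the job is handed in at about 20 s of the 64 s allowed. No verdict was reported.

- **Strap:** I pressed it down with the shut fingers until they stopped at 45.4 mm with about 6.5 N. The strap's top face when flat is at 45 mm, so this agrees.
- **Stud:** The jig's base turned out not to be centred on the jig origin, so my first position was about 10 mm off. I corrected it from the batten, strap end and slot. The stud then came out about 8 to 9 mm towards the hinge from its mark, inside the ±10 mm range.
- **Clip:** I gripped it across the bow and pushed it along jig +x at about 47 mm height. The push rose to about 5 N and the legs visibly spread. It then dropped to about zero at the snap, with the legs closed again.
- **Home:** I pressed on in small steps to about 6.7 N, held that for about half a second, then backed off and let go.

The last pictures, with the fingers well clear, show the strap down and the clip lying flat under the stud's head with its legs closed. I never went near the screwdriver.

- **Push on the waist:** Measured at the wrist it peaked at about 5 N, against the stated 4 N. The wrist reading is noisy by about 1 N.
- **Seat distance from the mark:** I estimate 9 to 11 mm, inside the 12.5 mm limit but with only 1.5 to 3.5 mm to spare.

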